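Fetch the bit block from behind the jar and the tape measure

TASK

The block of screw bits stands at the back of the plywood caddy, behind the jar and the tape measure. Move the jar and the tape measure over to the flat grey side mat first, then lift out the bit block and set it squarely on the inlay of the aluminium plate, and only then put the jar and the tape measure back on the caddy, upright, each exactly where it stood. Leave the other things on the bench as they are.

Things in the scene. Friction and masses are not known exactly. Their poses are not given: they have to be found in the camera images.
- jar_mid (a point): Round grey screw-lid jar with a paper label, 52 mm in diameter, 72 mm high (straight sides up to 38 mm, then a shoulder and a lid 47 mm across), 0.22 kg; the point is its centre, on its axis and 36 mm above its underside; z is up along its axis. It stands on one of the two cork discs of the caddy; which one varies.
- tape_mid (a point): Yellow pocket tape measure standing on edge, 58 mm high, 32 mm between its flat sides (x), 79 mm long (y; the case from -26 to +40 mm, the hook sticks out at -y), 0.19 kg. The point is half-way up (29 mm), mid-length; z up. It stands on the other cork disc, its hook to the front, its rear end 5 to 12 mm short of the bit block.
- block_mid (a point): Wooden block with upright steel screw bits: the wood is 36 mm (x) by 100 mm (y) by 26 mm high, the bits rise to 56 mm above its underside; 0.12 kg; grip the wood across its 36 mm. The point is the centre of the wood, 13 mm above its underside; z is up. It starts at the back of the caddy, its long side across the caddy.
- caddy: Fixed plywood board 184 (x) x 200 (y) mm, top 12 mm above the bench; rail 12 mm thick on its back edge, 62 mm high. Origin on the bench under its centre; x points from its open front to the rail, z up. Two flush cork discs, diameter 86 mm, at x -46, y +48 and -48 mm: jar and tape measure start there (within 3 mm), the bit block at x 20, y 0, 42 mm before the rail.
- side_mat: Flat grey mat with a black edge, 100 mm (x) by 200 mm (y), 3 mm thick, fixed on the bench; origin under its centre, z up. The side area: the jar and the tape measure stand here while the bit block is fetched.
- stand_plate: Fixed aluminium plate 66 mm (x) by 130 mm (y), 5 mm thick, flat, with a dark rubber inlay of 40 mm by 104 mm in its middle (flush, no rim) on which the bit block shall stand, its 100 mm along the plate's 130 mm, either way round. Origin under its centre, z up.
- wheel: Bystander on the right, near the robot: loose black caster wheel lying flat, 68 mm in diameter, 17 mm high; origin under its centre.
- pliers: Bystander on the far left: loose blue-handled pliers lying flat, 55 x 166 x 13 mm (length along y); origin under the middle.
Not all that is in view belongs to the job. What is shaped like the part that bears jar_mid but purple or turquoise is not meant.

How it is judged:
On the way, in this order (a step that is already met when the one before it is completed fails the run):
1. the jar and the tape measure stand released on the side mat, the bit block still untouched at its place (x of jar_mid in the frame of side_mat between -0.045 and 0.045 m and y of jar_mid in the frame of side_mat between -0.095 and 0.095 m and z of jar_mid in the frame of side_mat below 0.046 m and x of tape_mid in the frame of side_mat between -0.045 and 0.045 m and y of tape_mid in the frame of side_mat between -0.095 and 0.095 m and z of tape_mid in the frame of side_mat below 0.039 m and contact force between each of jar, tape_measure and the fingers below 0.2 N and distance of block_mid from where it was at the start of the episode below 0.02 m), for 0.2 s.
2. the bit block stands released on the plate while the jar and the tape measure are still on the side mat (horizontal distance between block_mid and stand_plate below 0.015 m and z of block_mid in the frame of stand_plate below 0.023 m and angle between the y axis of block_mid and the y axis of stand_plate, either way round below 0.2 rad and contact force between bit_block and the fingers below 0.2 N and horizontal distance between each of jar_mid, tape_mid and side_mat below 0.11 m and z of jar_mid in the frame of side_mat below 0.046 m and z of tape_mid in the frame of side_mat below 0.039 m), for 0.2 s.
At the end, for the whole second after the job is handed in: The bit block stands upright on the plate, its centre within 15 mm of the plate's middle and its length within 0.2 rad of the plate's; the jar and the tape measure stand upright on the caddy, each within 15 mm of where it stood at the start; all at rest (distance of each of jar_mid, tape_mid from where it was at the start of the episode below 0.015 m and angle between each of jar_mid, tape_mid, block_mid's own z axis and vertical below 0.1 rad and horizontal distance between block_mid and stand_plate below 0.015 m and z of block_mid in the frame of stand_plate below 0.023 m and angle between the y axis of block_mid and the y axis of stand_plate, either way round below 0.2 rad and linear speed of each of jar, tape_measure, bit_block below 0.02 m/s); the robot touches nothing.
It fails at once if the jar, the tape measure or the bit block is tipped over (angle between any of jar_mid, tape_mid, block_mid's own z axis and vertical above 0.7 rad).
It fails at once if the bystander wheel or pliers are moved (distance of any of wheel, pliers from where it was at the start of the episode above 0.02 m).
It also fails if it takes over 128 s, if anything falls off the work surface, if the arm or the gripper's body presses on something with over 40 N, if the wrist force passes 120 N, or if a joint passes its speed limit or range.

ROBOT

A 7-joint arm with a two-finger parallel gripper is mounted at the origin on a cart in front of the work surface, level with it; the furniture and walls round the work are solid. World frame = base frame: x ahead of the robot, y to its left, z up, the work surface at z = 0. Lengths are in m, angles in rad, forces in N, time in s.
With the tool pointing down it reaches from about 0.4 to 0.925 m from the base axis. Payload 4.1 kg.
Tool frame: the origin (TCP) lies on the centre line of the jaws, within the pads' length; the fingertips stand 22 mm ahead of it and the grasp point (between the pads) lies 3 mm ahead of it; z points along the fingers, y is the line along which they close (so a half turn about z gives the same grasp; the last joint's range is limited). The gripper opens to 85 mm and grips with 20 to 120 N. Pads are 22 mm wide; open, the fingers measure 114 mm over their backs; the gripper's body (76 mm by 85 mm) begins 54 mm behind the grasp point. The pads swing forward as they close: fully open they stand 13 mm farther back than shut.
Start: joints at [-1.21, 0.398, 0.045, 1.537, -0.019, 1.207, -0.051], TCP at [0.288, 0.583, 0.253] pointing down, gripper open.
Joint ranges: [-2.82, 2.82], [-0.49, 2.23], [-1.37, 1.46], [0, 2.46], [-1.36, 4.5], [0.23, 2], [-2.94, 2.94]. Speed limits (rad/s): [2.57, 2.57, 3.14, 3.14, 3.14, 3.14, 3.14].

INTERFACE

Orientations are given as [roll, pitch, yaw] about the fixed x, y, z axes, in that order (R = Rz(yaw) Ry(pitch) Rx(roll)).
In Python, from bench import status, imaging, job gives the robot as it stands. The module is installed in compiled form; this text tells all that it offers.
- The arm moves only by the tool jog_arm, never from a script. Its argument "targets" is one flat list of numbers, 6 for each row, row after row: the shift along the tool's x, y, z in cm, then the turn, a rotation vector about the tool's x, y, z in rad. In form: [x, y, z, wx, wy, wz, x, y, z, wx, wy, wz, ...]. A call has 1 to 20 rows; each row shifts and turns the commanded pose from where the row before left it, along the tool's axes as they then stand; what a row does not reach is not made up. A row lasts 1/12 s, in which the tool goes at most 41.7 mm and 7.16 degrees, less where a joint would pass 70% of its speed; a pose out of reach is approached as far as the arm can. A call with a gripper value outside its range is refused whole. "gripper" is the opening, from 0 (shut) to 1 (fully open), set as the call begins (left out, the last holds). The fingers move at their own pace and stop on an object; "grip_force" is the grip in N (left out, the last holds). Time passes only in rows, so rows that do not move let the fingers close. It gives the time, the measured TCP pose, the force, the opening and the grip force at its end, in the units of the state.
- status.get_state(): the state, without advancing time (a new reading comes with each control period).
- imaging.camera(name): name is "scene" or "top" or "wrist"; returns a dict with "color" (480x640x3 uint8, blue, green, red), "range_z" (480x640 float32, m along the optical axis (not along the pixel's ray), 0 where there is no reading), "camera_matrix" (3x3 intrinsics, pixels), "origin" and "orientation" of the camera in the world; the wrist camera has in their place "T_tool_cam" (4x4, takes a point from camera to tool coordinates, whose origin is the TCP and whose axes are the flange's). Camera axes: x right, y down, z forward; pixel columns grow to the right and rows downward; lengths in m; the calibration is good to about 2 mm. A picture is of the moment at which its call begins: read the wrist's pose just before it.
- job.finish_job(): hands the job in; it is judged then, once.
Trained networks look in a picture, given as the dict that the camera call returned (one of the last four; its "shot" number tells which), for a name from the list of things; names that differ only in an ending like _2 or _b are one class to them, and where a whole thing is asked for, a point or a joint stands for the part that bears it (a point fixed in the world has none). Each returns a list of dicts, best first, with "p" (0 to 1); they miss things now and then, are a little off and sometimes report something else, mostly with a low value. They report only what shows in the picture. A call takes as long as a camera call. They do not tell look-alikes from the thing itself.
- imaging.recognise(label, picture): "point" ([x, y, z] in m, in the coordinates of the camera as it stood for that picture, good to about 4 mm: the middle of the surface that is visible of it).
- imaging.cut_out(label, picture): "pixels" (480x640 bool, what is visible of it).
The state is a dict: "t": time; "qpos": joint angles; "dq": joint speeds; "joint_torque": joint torques, N m; "ee_pos": TCP position; "orientation": TCP orientation; "contact_force": force on the tool from outside, world axes, zero at the start; "torque": the same for the moment, N m; "opening": finger opening in m; "finger_force": force on a finger pad.
Only numpy, scipy, OpenCV 4.12 (cv2) and the standard library are available. Lean on these libraries where they do the work, as an engineer would, in place of code of your own. Each camera call takes 0.05 s, during which the arm holds its last target. There are 200 camera calls.

## Working session

There is one attempt and no reset: what is moved stays moved. The work goes in short steps, Python scripts to look and compute and a tool call to move; the robot and the scene stay as the last step left them, time stands still between calls to the robot, and variables do not carry over. Pictures are saved under pics/ and viewed, at most 14 in all, crops included, and the job is handed in when it is done.

Besides the shell and the picture viewer there is one more tool, called after "Emit:" as name(argument=value, ...) on one line, values as JSON. jog_arm: Moves the arm, as the interface text tells. Its arguments: {"type":"object","properties":{"targets":{"type":"array"},"gripper":{"type":"number"},"grip_force":{"type":"number"}},"required":["targets"]}

```bash
mkdir -p pics
cat > h.py <<'E'
import numpy as np, cv2
from scipy.spatial.transform import Rotation as R
from bench import status, imaging, job
def RR(o): return R.from_euler('xyz',o).as_matrix() if np.ndim(o)==1 and len(o)==3 else (np.array(o) if np.ndim(o)==2 else R.from_quat(o).as_matrix())
def T(p):
    if 'T_tool_cam' in p:
        s=p['st']; A=np.eye(4); A[:3,:3]=RR(s['orientation']); A[:3,3]=s['ee_pos']; return A@np.array(p['T_tool_cam'])
    A=np.eye(4);A[:3,:3]=RR(p['orientation']);A[:3,3]=p['origin'];return A
def cam(n):
    s=status.get_state(); p=imaging.camera(n); p['st']=s; return p
def cloud(p):
    K=p['camera_matrix'];z=p['range_z'];v,u=np.mgrid[:480,:640]
    c=np.stack([(u-K[0][2])/K[0][0]*z,(v-K[1][2])/K[1][1]*z,z],-1);t=T(p)
    w=c@t[:3,:3].T+t[:3,3]; w[z==0]=np.nan; return w
E
python3 - <<'E'
from h import *
s=status.get_state();print(s)
for n in('scene','top'):
    p=cam(n);cv2.imwrite(f'pics/{n}0.png',p['color']);print(n,p['origin'],p['orientation'])
    t=T(p);W=cloud(p);np.save(f'{n}.npy',W)
    for l in['jar_mid','tape_mid','block_mid','caddy','side_mat','stand_plate','wheel','pliers']:
        for r in imaging.recognise(l,p): print(l,round(r['p'],2),(t[:3,:3]@r['point']+t[:3,3]).round(3))
E
```

```text
{'t': 0.0, 'qpos': array([-1.21000867,  0.39920461,  0.04506331,  1.53789849, -0.01873106,
        1.20685725, -0.05071817]), 'dq': array([-0.00019123,  0.00016477, -0.00055581,  0.00077129, -0.00126267,
       -0.0011609 , -0.0010793 ]), 'joint_torque': array([-3.45046747e-04, -4.75126648e+01,  1.36469789e+00, -2.54221094e+01,
        1.16239220e-02,  9.44353407e-03, -1.33094406e-05]), 'ee_pos': array([0.28816739, 0.58197568, 0.25224761]), 'orientation': array([-3.13965080e+00,  1.17947731e-04,  2.68186048e+00]), 'contact_force': array([ 1.05045433,  0.19546003, -0.38506343]), 'torque': array([ 0.01125782, -0.0294403 , -0.02500332]), 'finger_force': 0.0, 'opening': 0.08549589978215534}
scene [ 0.69408627 -0.9798353   0.95567507] [-2.22169394 -0.00703034  0.09250972]
jar_mid 0.75 [ 0.625 -0.028  0.058]
jar_mid 0.75 [ 0.623 -0.162  0.047]
jar_mid 0.71 [ 0.708 -0.145  0.056]
jar_mid 0.55 [ 0.702 -0.006  0.013]
tape_mid 0.86 [0.633 0.065 0.054]
block_mid 0.95 [0.691 0.015 0.037]
caddy 0.94 [ 0.701 -0.006  0.011]
caddy 0.25 [0.494 0.348 0.   ]
side_mat 0.89 [0.494 0.347 0.002]
stand_plate 0.65 [0.503 0.165 0.007]
wheel 0.96 [ 0.472 -0.13   0.015]
pliers 0.68 [0.523 0.564 0.013]
top [0.41876462 0.20283365 1.07354536] [-2.97675858e+00  1.63254765e-03 -1.58193083e+00]
jar_mid 0.93 [ 0.619 -0.005  0.088]
jar_mid 0.77 [ 0.618 -0.135  0.072]
jar_mid 0.55 [ 0.701 -0.122  0.072]
tape_mid 0.61 [0.624 0.087 0.066]
block_mid 0.59 [0.688 0.041 0.036]
caddy 0.72 [0.688 0.041 0.009]
side_mat 0.98 [0.49  0.354 0.   ]
stand_plate 0.96 [0.501 0.17  0.004]
wheel 0.61 [ 0.471 -0.11   0.018]
pliers 0.71 [0.523 0.563 0.011]
```

View pics/scene0.png

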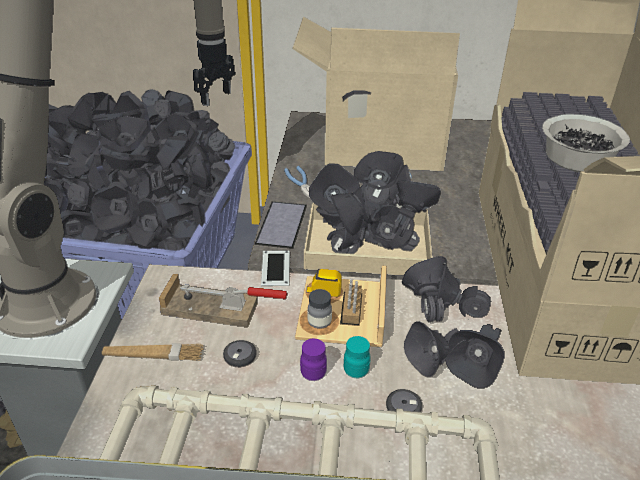

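View pics/top0.png

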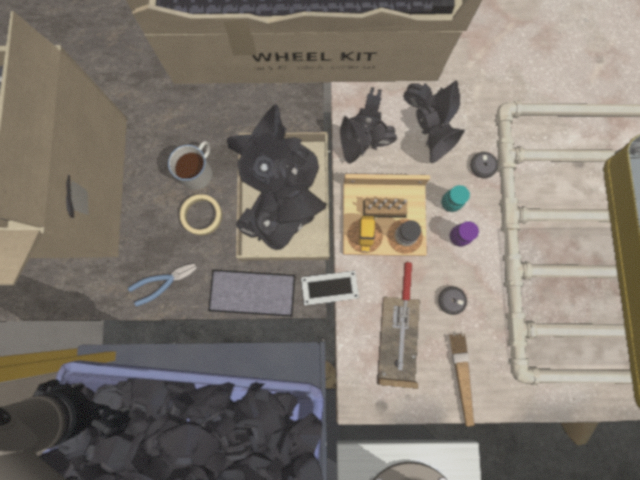

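```bash
cat >> h.py <<'E'
def rect(P):
    (c,wh,a)=cv2.minAreaRect((P[:,:2]*1000).astype(np.float32)); return np.round(c,1),np.round(wh,1),round(a,1)
def show(p,labels,near=None):
    W=cloud(p)
    for l in labels:
        for r in imaging.cut_out(l,p):
            m=r['pixels']; P=W[m]; P=P[~np.isnan(P[:,0])]
            if len(P)<20: continue
            top=np.percentile(P[:,2],95); Q=P[P[:,2]>top-.006]
            print(l,round(r['p'],2),len(P),'ztop',round(top*1000,1),'rect top',rect(Q),'all',rect(P))
E
python3 - <<'E'
from h import *
for n in('top','scene'):
    p=cam(n);print(n);show(p,['jar_mid','tape_mid','block_mid','caddy','side_mat','stand_plate'])
    W=cloud(p)
    for a,b,c,d in[(.5,.58,.2,.3),(.58,.66,.2,.3),(.45,.55,.2,.45),(.55,.62,.3,.45),(.74,.8,-.05,.13),(.8,.9,-.05,.13)]:
        m=(W[...,0]>a)&(W[...,0]<b)&(W[...,1]>c)&(W[...,1]<d); print(a,b,c,d,W[m][:,2].max().round(3) if m.any() else None)
E
```

```text
top
jar_mid 0.97 552 ztop 87.5 rect top (array([622.3, -10.9]), array([44.9, 44.4]), 86.2) all (array([626.4, -19.9]), array([53.3, 73.3]), 29.5)
jar_mid 0.84 550 ztop 75.3 rect top (array([ 706.2, -128.7]), array([44. , 45.6]), 84.0) all (array([ 704. , -127.5]), array([47.7, 48.8]), 4.4)
jar_mid 0.61 495 ztop 75.1 rect top (array([ 619.8, -143.8]), array([41.9, 44. ]), 3.4) all (array([ 618.2, -141.7]), array([47.5, 46.4]), 88.1)
tape_mid 0.62 430 ztop 71.6 rect top (array([629.6,  84.6]), array([29.9, 48.9]), 88.1) all (array([621.1,  85.7]), array([31.5, 73. ]), 87.1)
caddy 0.61 5143 ztop 62.3 rect top (array([683.8,  34.4]), array([198.5, 154.4]), 89.4) all (array([680.3,  31. ]), array([210.1, 209.1]), 88.2)
side_mat 0.63 3473 ztop 6.9 rect top (array([490.9, 355.6]), array([200. ,  99.9]), 85.7) all (array([490.9, 355.9]), array([200.6,  99.9]), 85.7)
stand_plate 0.96 1560 ztop 8.9 rect top (array([500. , 171.1]), array([ 67.7, 131.5]), 6.7) all (array([500.3, 171.2]), array([ 69.3, 133.2]), 6.0)
0.5 0.58 0.2 0.3 0.172
0.58 0.66 0.2 0.3 0.179
0.45 0.55 0.2 0.45 0.011
0.55 0.62
[... 679 characters left out ...]
rect top (array([692. ,  24.1]), array([70.4, 18. ]), 90.0) all (array([690.9,  30.9]), array([ 35.1, 101.8]), 0.3)
caddy 0.7 3158 ztop 61.6 rect top (array([756.3,  29.1]), array([197.8,  12.1]), 88.5) all (array([670.8,  40. ]), array([218.7, 183.7]), 88.6)
side_mat 0.78 1647 ztop 6.9 rect top (array([493.5, 352. ]), array([208.3, 100.5]), 85.0) all (array([492.8, 354.7]), array([214.6, 100.8]), 85.7)
stand_plate 0.64 919 ztop 8.7 rect top (array([502.4, 168.2]), array([ 65.1, 130.2]), 6.3) all (array([501.8, 169.1]), array([ 65.6, 132.4]), 5.5)
0.5 0.58 0.2 0.3 0.171
0.58 0.66 0.2 0.3 0.179
0.45 0.55 0.2 0.45 0.013
0.55 0.62 0.3 0.45 0.21
0.74 0.8 -0.05 0.13 0.068
0.8 0.9 -0.05 0.13 0.109
```

```bash
cat >> h.py <<'E'
def plan(wps,step=.03,ang=.08,p=None,o=None):
    """wps: [x,y,z,yaw] tool down; prints rounded rows"""
    s=status.get_state(); p=np.array(s['ee_pos'] if p is None else p); A=RR(s['orientation'] if o is None else o); rows=[]
    for w in wps:
        st=w[4] if len(w)>4 else step
        B=RR([np.pi,0,w[3]]); rv=R.from_matrix(A.T@B).as_rotvec()
        n=int(np.ceil(max(np.linalg.norm(np.array(w[:3])-p)/st,np.linalg.norm(rv)/ang,1)))
        for i in range(n):
            d=A.T@((np.array(w[:3])-p)/(n-i)); rv=R.from_matrix(A.T@B).as_rotvec()/(n-i)
            row=[*np.round(d*100,1),*np.round(rv,3)]; rows.append(row)
            p=p+A@np.array(row[:3])/100; A=A@R.from_rotvec(row[3:]).as_matrix()
    for k in range(0,len(rows),20):
        print('ROWS',len(rows[k:k+20]),'['+', '.join(f'{x:g}' for r in rows[k:k+20] for x in np.array(r)+0.)+']')
    print('end',p.round(4),R.from_matrix(A).as_euler('xyz').round(4))
E
python3 -c "
from h import *
plan([[.4,.35,.33,3.0],[.57,.04,.34,3.115]],step=.036)"
```

```text
ROWS 18 [-2.5, -2, -1, 0, 0, -0.04, -2.5, -2.1, -1, 0, 0, -0.04, -2.4, -2.2, -0.9, 0, 0, -0.04, -2.3, -2.3, -1, 0, 0, -0.04, -2.2, -2.3, -0.9, 0, 0, -0.04, -2.1, -2.4, -1, 0, 0, -0.039, -2, -2.6, -0.9, 0, 0, -0.04, -1.8, -2.6, -1, 0, 0, -0.039, -2.1, -2.8, -0.1, 0, 0, -0.012, -2.1, -2.9, -0.1, 0, 0, -0.011, -2.1, -2.9, -0.1, 0, 0, -0.012, -2, -2.9, -0.1, 0, 0, -0.011, -2, -2.9, -0.1, 0, 0, -0.012, -2, -2.9, -0.1, 0, 0, -0.011, -1.9, -3, -0.1, 0, 0, -0.012, -1.9, -3, -0.1, 0, 0, -0.011, -1.8, -3, -0.1, 0, 0, -0.012, -1.8, -3, -0.1, 0, 0, -0.011]
end [0.5696 0.0402 0.3403] [3.1415e+00 1.0000e-04 3.1149e+00]
```

Emit:
jog_arm(targets=[-2.5, -2, -1, 0, 0, -0.04, -2.5, -2.1, -1, 0, 0, -0.04, -2.4, -2.2, -0.9, 0, 0, -0.04, -2.3, -2.3, -1, 0, 0, -0.04, -2.2, -2.3, -0.9, 0, 0, -0.04, -2.1, -2.4, -1, 0, 0, -0.039, -2, -2.6, -0.9, 0, 0, -0.04, -1.8, -2.6, -1, 0, 0, -0.039, -2.1, -2.8, -0.1, 0, 0, -0.012, -2.1, -2.9, -0.1, 0, 0, -0.011, -2.1, -2.9, -0.1, 0, 0, -0.012, -2, -2.9, -0.1, 0, 0, -0.011, -2, -2.9, -0.1, 0, 0, -0.012, -2, -2.9, -0.1, 0, 0, -0.011, -1.9, -3, -0.1, 0, 0, -0.012, -1.9, -3, -0.1, 0, 0, -0.011, -1.8, -3, -0.1, 0, 0, -0.012, -1.8, -3, -0.1, 0, 0, -0.011])

```text
t: 3.1
ee_pos: [0.5701, 0.0385, 0.3407]
orientation: [3.141, 0.001, 3.116]
contact_force: [0.2, -0.2, 0.4]
opening: 0.0855
finger_force: 0.0
```

Emit:
jog_arm(targets=[0, 0, 0, 0, 0, 0, 0, 0, 0, 0, 0, 0])

```text
t: 3.27
ee_pos: [0.5701, 0.0375, 0.3404]
orientation: [-3.141, 0.0, 3.11]
contact_force: [-0.2, -0.2, -0.7]
opening: 0.0857
finger_force: 0.0
```

Run:
```python
from h import *
p=cam('wrist');cv2.imwrite('pics/w1.png',p['color']);print(p['st']['ee_pos'],p['st']['orientation'],p['st']['qpos'].round(2),T(p).round(3))
show(p,['jar_mid','tape_mid','block_mid','caddy'])
```

```text
[0.57014405 0.03746845 0.34037282] [-3.14096313e+00  3.15038295e-04  3.10951955e+00] [-0.46  0.21  0.39  1.61 -0.08  1.33  1.48] [[ 0.032  0.965  0.26   0.505]
 [ 0.999 -0.031 -0.009  0.041]
 [-0.     0.26  -0.965  0.461]
 [ 0.     0.     0.     1.   ]]
jar_mid 0.77 3228 ztop 72.9 rect top (array([ 622.5, -142.8]), array([45.4, 45.6]), 79.6) all (array([ 634.1, -141.6]), array([48.9, 75.6]), 86.1)
jar_mid 0.72 760 ztop 46.8 rect top (array([ 696. , -122.5]), array([49.9, 21.6]), 66.3) all (array([ 703.7, -132.3]), array([63.8, 48.4]), 70.3)
jar_mid 0.7 2865 ztop 85.0 rect top (array([623.2,  -9.7]), array([45.7, 45.5]), 55.0) all (array([636. , -14.1]), array([57.2, 78.6]), 80.4)
tape_mid 0.69 2748 ztop 69.5 rect top (array([632.5,  85.5]), array([33. , 50.2]), 86.8) all (array([623.6,  86. ]), array([34.1, 76.9]), 87.1)
block_mid 0.61 3621 ztop 64.0 rect top (array([691. ,  36.8]), array([86.1, 19.1]), 88.5) all (array([697.7,  37.9]), array([102. ,  49.5]), 88.5)
block_mid 0.29 23418 ztop 61.4 rect top (array([686. ,  35.8]), array([198.1, 153.9]), 89.7) all (array([687.1,  38.6]), array([225.4, 211.3]), 0.9)
caddy 0.67 23314 ztop 61.4 rect top (array([685.8,  35.3]), array([199.9, 154.1]), 89.5) all (array([689.5,  37.8]), array([229.8, 223.9]), 88.0)
```

View pics/w1.png

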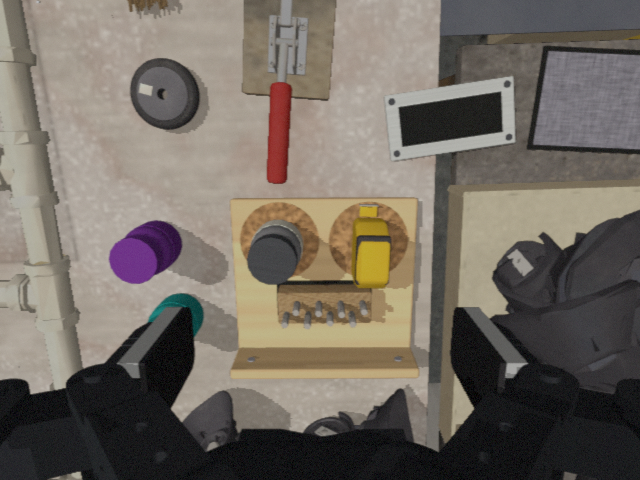

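```bash
python3 -c "
from h import *
plan([[.623,-.010,.20,3.11],[.623,-.010,.09,3.11,.02],[.623,-.010,.045,3.11,.009]])"
```

```text
ROWS 18 [-0.9, -0.8, 2.3, 0, 0, 0.001, -0.9, -0.9, 2.3, 0, 0, 0.001, -0.9, -0.8, 2.4, 0, 0, 0.001, -0.9, -0.9, 2.3, 0, 0, 0.002, -1, -0.8, 2.4, 0, 0, 0.001, -0.9, -0.9, 2.3, 0.001, 0, 0.002, 0, 0, 1.8, 0, 0, 0, 0, 0, 1.8, 0, 0, 0, 0, 0, 1.9, 0, 0, 0, 0, 0, 1.8, 0, 0, 0, 0, 0, 1.9, 0, 0, 0, 0, 0, 1.8, 0, 0, 0, 0, 0, 0.8, 0, 0, 0, 0, 0, 0.7, 0, 0, 0, 0, 0, 0.8, 0, 0, 0, 0, 0, 0.7, 0, 0, 0, 0, 0, 0.8, 0, 0, 0, 0, 0, 0.7, 0, 0, 0]
end [ 0.6227 -0.0103  0.0452] [-3.1414e+00 -3.0000e-04  3.1099e+00]
```

Emit:
jog_arm(targets=[-0.9, -0.8, 2.3, 0, 0, 0.001, -0.9, -0.9, 2.3, 0, 0, 0.001, -0.9, -0.8, 2.4, 0, 0, 0.001, -0.9, -0.9, 2.3, 0, 0, 0.002, -1, -0.8, 2.4, 0, 0, 0.001, -0.9, -0.9, 2.3, 0.001, 0, 0.002, 0, 0, 1.8, 0, 0, 0, 0, 0, 1.8, 0, 0, 0, 0, 0, 1.9, 0, 0, 0, 0, 0, 1.8, 0, 0, 0, 0, 0, 0, 0, 0, 0])

```text
t: 4.43
ee_pos: [0.6202, -0.0107, 0.1235]
orientation: [-3.141, -0.007, 3.109]
contact_force: [-0.6, 0.6, -0.9]
opening: 0.0855
finger_force: 0.0
```

Run:
```python
from h import *
p=cam('wrist');cv2.imwrite('pics/w2.png',p['color'])
for _ in range(3): s=status.get_state();print(s['ee_pos'].round(4),s['orientation'].round(4))
show(p,['jar_mid','tape_mid'])
plan([[.623,-.010,.09,3.11,.02],[.623,-.010,.045,3.11,.009]])
```

```text
[ 0.6215 -0.011   0.1255] [-3.1409 -0.0044  3.1089]
[ 0.6215 -0.011   0.1255] [-3.1409 -0.0044  3.1089]
[ 0.6215 -0.011   0.1255] [-3.1409 -0.0044  3.1089]
jar_mid 0.95 13153 ztop 84.7 rect top (array([623.4,  -9.9]), array([46. , 46.2]), 72.3) all (array([641.7, -12.3]), array([89.3, 65.5]), 2.0)
jar_mid 0.95 13389 ztop 72.5 rect top (array([ 623.9, -134.8]), array([30.7, 45.8]), 80.3) all (array([ 620.9, -136.4]), array([50.9, 39.7]), 7.6)
jar_mid 0.61 13868 ztop 69.3 rect top (array([631.4,  70. ]), array([63.2, 50.6]), 86.6) all (array([637.9,  96.9]), array([115.8,  68. ]), 41.8)
jar_mid 0.49 154 ztop 73.1 rect top (array([ 674.9, -100.8]), array([ 11.3, 121.7]), 48.6) all (array([ 674.9, -100.8]), array([ 11.3, 121.7]), 48.6)
tape_mid 0.95 13778 ztop 69.2 rect top (array([631.6,  73.3]), array([56. , 50.6]), 86.6) all (array([638.7, 100.2]), array([109.5,  69.3]), 45.0)
ROWS 8 [0, 0.1, 1.9, 0, 0.001, -0.001, 0.1, 0.1, 1.9, -0.001, 0, -0.001, 0, 0, 0.8, 0, 0, 0, 0, 0, 0.7, 0, 0, 0, 0, 0, 0.8, 0, 0, 0, 0, 0, 0.7, 0, 0, 0, 0, 0, 0.8, 0, 0, 0, 0, 0, 0.7, 0, 0, 0]
end [ 0.6228 -0.0096  0.0452] [3.1411e+00 3.0000e-04 3.1102e+00]
```

View pics/w2.png

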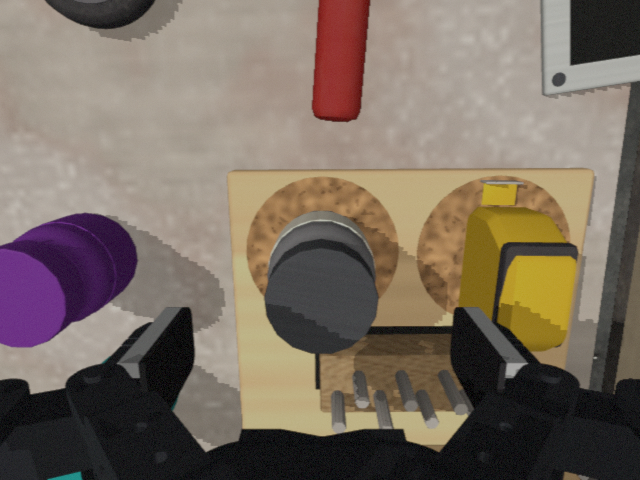

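Emit:
jog_arm(targets=[0, 0.1, 1.9, 0, 0.001, -0.001, 0, 0, 1.9, 0, 0, -0.001, 0, 0, 0.8, 0, 0, 0, 0, 0, 0.7, 0, 0, 0, 0, 0, 0.8, 0, 0, 0, 0, 0, 0.7, 0, 0, 0, 0, 0, 0.8, 0, 0, 0, 0, 0, 0.7, 0, 0, 0, 0, 0, 0, 0, 0, 0, 0, 0, 0, 0, 0, 0, 0, 0, 0, 0, 0, 0])

```text
t: 5.5
ee_pos: [0.6234, -0.0116, 0.0445]
orientation: [-3.141, -0.0, 3.109]
contact_force: [0.6, 0.8, 0.0]
opening: 0.0854
finger_force: 0.0
```

Emit:
jog_arm(targets=[0, 0, 0, 0, 0, 0, 0, 0, 0, 0, 0, 0, 0, 0, 0, 0, 0, 0, 0, 0, 0, 0, 0, 0, 0, 0, 0, 0, 0, 0, 0, 0, 0, 0, 0, 0, 0, 0, 0, 0, 0, 0, 0, 0, 0, 0, 0, 0, 0, 0, 0, 0, 0, 0, 0, 0, 0, 0, 0, 0], gripper=0.4, grip_force=35)

```text
t: 6.33
ee_pos: [0.6235, -0.0115, 0.0449]
orientation: [-3.141, 0.0, 3.109]
contact_force: [-0.5, -1.4, 5.3]
opening: 0.0508
finger_force: 37.6
```

Run:
```python
from h import *
s=status.get_state();print(s['ee_pos'].round(4),s['orientation'].round(4),s['opening'],s['finger_force'])
x,y,_=s['ee_pos']
plan([[x,y,.12,3.11,.012],[.60,.0,.27,3.11,.025],[.47,.31,.27,3.085,.03],[.475,.31,.10,3.085,.03],[.475,.31,.041,3.085,.01]])
```

```text
[ 0.6235 -0.0115  0.0449] [-3.141   0.      3.1089] 0.05078906359902507 37.64505293802358
ROWS 20 [0, 0, -1.1, 0, 0, 0, 0, 0, -1.1, 0, 0, 0, 0, 0, -1.1, 0, 0, 0, 0, 0, -1.1, 0, 0, 0, 0, 0, -1, 0, 0, 0, 0, 0, -1.1, 0, 0, -0.001, 0, 0, -1, -0.001, 0, 0, 0.3, 0.2, -2.1, 0, 0, 0, 0.3, 0.1, -2.2, 0, 0, 0, 0.4, 0.2, -2.1, 0, 0, 0, 0.3, 0.1, -2.2, 0, 0, 0, 0.4, 0.2, -2.1, 0, 0, 0, 0.3, 0.1, -2.2, 0, 0, 0, 0.4, 0.2, -2.1, 0, 0, 0, 1.2, 2.5, 0, 0, 0, 0.002, 1.2, 2.5, 0, 0, 0, 0.002, 1.2, 2.5, 0, 0, 0, 0.002, 1.2, 2.6, 0, 0, 0, 0.002, 1.2, 2.5, 0, 0, 0, 0.002, 1.2, 2.5, 0, 0, 0, 0.002]
ROWS 18 [1.2, 2.6, 0, 0, 0, 0.002, 1.2, 2.5, 0, 0, 0, 0.002, 1.2, 2.6, 0, 0, 0, 0.002, 1.2, 2.5, 0, 0, 0, 0.002, 1.1, 2.5, 0, 0, 0, 0.002, 1.2, 2.6, 0, 0, 0, 0.003, -0.1, 0, 2.8, 0, 0, 0, -0.1, 0, 2.8, 0, 0, 0, -0.1, 0, 2.9, 0, 0, 0, -0.1, 0, 2.8, 0, 0, 0, 0, 0, 2.9, 0, 0, 0, -0.1, 0, 2.8, 0, 0, 0, 0, 0, 1, 0, 0, 0, 0, 0, 1, 0, 0, 0, 0, 0, 1, 0, 0, 0, 0, 0, 1, 0, 0, 0, 0, 0, 1, 0, 0, 0, 0, 0, 0.9, 0, 0, 0]
end [0.475  0.3099 0.041 ] [3.1412 0.     3.0849]
```

Emit:
jog_arm(targets=[0, 0, -1.1, 0, 0, 0, 0, 0, -1.1, 0, 0, 0, 0, 0, -1.1, 0, 0, 0, 0, 0, -1.1, 0, 0, 0, 0, 0, -1, 0, 0, 0, 0, 0, -1.1, 0, 0, -0.001, 0, 0, -1, -0.001, 0, 0, 0.3, 0.2, -2.1, 0, 0, 0, 0.3, 0.1, -2.2, 0, 0, 0, 0.4, 0.2, -2.1, 0, 0, 0, 0.3, 0.1, -2.2, 0, 0, 0, 0.4, 0.2, -2.1, 0, 0, 0, 0.3, 0.1, -2.2, 0, 0, 0, 0.4, 0.2, -2.1, 0, 0, 0, 1.2, 2.5, 0, 0, 0, 0.002, 1.2, 2.5, 0, 0, 0, 0.002, 1.2, 2.5, 0, 0, 0, 0.002, 1.2, 2.6, 0, 0, 0, 0.002, 1.2, 2.5, 0, 0, 0, 0.002, 1.2, 2.5, 0, 0, 0, 0.002])

```text
t: 8.0
ee_pos: [0.5323, 0.1547, 0.2701]
orientation: [3.141, -0.001, 3.097]
contact_force: [0.5, 0.2, -3.0]
opening: 0.0507
finger_force: 37.3
```

Emit:
jog_arm(targets=[1.2, 2.6, 0, 0, 0, 0.002, 1.2, 2.5, 0, 0, 0, 0.002, 1.2, 2.6, 0, 0, 0, 0.002, 1.2, 2.5, 0, 0, 0, 0.002, 1.1, 2.5, 0, 0, 0, 0.002, 1.2, 2.6, 0, 0, 0, 0.003, -0.1, 0, 2.8, 0, 0, 0, -0.1, 0, 2.8, 0, 0, 0, -0.1, 0, 2.9, 0, 0, 0, -0.1, 0, 2.8, 0, 0, 0, 0, 0, 2.9, 0, 0, 0, -0.1, 0, 2.8, 0, 0, 0, 0, 0, 1, 0, 0, 0, 0, 0, 1, 0, 0, 0, 0, 0, 1, 0, 0, 0, 0, 0, 1, 0, 0, 0, 0, 0, 1, 0, 0, 0, 0, 0, 0, 0, 0, 0])

```text
t: 9.5
ee_pos: [0.4737, 0.3094, 0.0482]
orientation: [-3.14, -0.003, 3.085]
contact_force: [-0.9, -0.1, -3.9]
opening: 0.0505
finger_force: 37.6
```

Emit:
jog_arm(targets=[0, 0, 0, 0, 0, 0, 0, 0, 0, 0, 0, 0])

```text
t: 9.67
ee_pos: [0.4751, 0.3101, 0.0501]
orientation: [3.141, -0.0, 3.085]
contact_force: [-0.3, -0.7, -2.5]
opening: 0.0507
finger_force: 37.6
```

Emit:
jog_arm(targets=[0, 0, 0.6, 0, 0, 0, 0, 0, 0.5, 0, 0, 0, 0, 0, 0.2, 0, 0, 0, 0, 0, 0, 0, 0, 0, 0, 0, 0, 0, 0, 0, 0, 0, 0, 0, 0, 0])

```text
t: 10.17
ee_pos: [0.4746, 0.3098, 0.0365]
orientation: [3.142, -0.001, 3.085]
contact_force: [-0.2, 0.2, -2.7]
opening: 0.0504
finger_force: 37.7
```

Emit:
jog_arm(targets=[0, 0, 0.1, 0, 0, 0, 0, 0, 0, 0, 0, 0, 0, 0, 0, 0, 0, 0])

```text
t: 10.42
ee_pos: [0.4747, 0.3099, 0.0359]
orientation: [3.141, -0.001, 3.085]
contact_force: [-1.3, 0.1, 1.4]
opening: 0.0506
finger_force: 38.1
```

Emit:
jog_arm(targets=[0, 0, 0, 0, 0, 0, 0, 0, 0, 0, 0, 0, 0, 0, 0, 0, 0, 0, 0, 0, 0, 0, 0, 0, 0, 0, 0, 0, 0, 0, 0, 0, 0, 0, 0, 0], gripper=1)

```text
t: 10.92
ee_pos: [0.4746, 0.3098, 0.0355]
orientation: [3.141, -0.001, 3.085]
contact_force: [-0.2, 0.6, 0.4]
opening: 0.0854
finger_force: 0.0
```

Run:
```python
from h import *
s=status.get_state();print(s['ee_pos'].round(4),s['orientation'].round(4),s['opening'],s['finger_force'])
x,y,_=s['ee_pos']
plan([[x,y,.12,3.085,.015],[.47,.29,.25,3.085],[.60,.085,.25,3.095,.035],[.625,.085,.15,3.095,.03]])
```

```text
[0.4746 0.3098 0.0355] [ 3.1415e+00 -8.0000e-04  3.0849e+00] 0.08544502140656027 0.0
ROWS 20 [0, 0, -1.4, 0, 0, 0, 0, 0, -1.4, 0, 0, 0, 0, 0, -1.4, 0, 0, 0, 0, 0, -1.4, 0, 0, 0, 0, 0, -1.4, 0, 0, 0, 0, 0, -1.5, 0, -0.001, 0, 0.1, -0.4, -2.6, 0, 0, 0, 0.1, -0.4, -2.6, 0, 0, 0, 0.1, -0.4, -2.6, 0, 0, 0, 0, -0.4, -2.6, 0, 0, 0, 0.1, -0.4, -2.6, 0, 0, 0, -2, -2.8, 0, 0, 0, -0.001, -2, -2.8, 0, 0, 0, -0.002, -2, -2.8, 0, 0, 0, -0.001, -2, -2.8, 0, 0, 0, -0.002, -2, -2.9, 0, 0, 0, -0.001, -2.1, -2.8, 0, 0, 0, -0.002, -2, -2.9, 0, 0, 0, -0.001, -0.6, 0, 2.5, 0, 0, 0, -0.6, 0, 2.5, 0, 0, 0]
ROWS 2 [-0.6, 0.1, 2.5, 0, 0, 0, -0.7, 0, 2.5, 0, 0, 0]
end [0.625  0.0848 0.1505] [3.1415e+00 2.0000e-04 3.0949e+00]
```

Emit:
jog_arm(targets=[0, 0, -1.4, 0, 0, 0, 0, 0, -1.4, 0, 0, 0, 0, 0, -1.4, 0, 0, 0, 0, 0, -1.4, 0, 0, 0, 0, 0, -1.4, 0, 0, 0, 0, 0, -1.5, 0, -0.001, 0, 0.1, -0.4, -2.6, 0, 0, 0, 0.1, -0.4, -2.6, 0, 0, 0, 0.1, -0.4, -2.6, 0, 0, 0, 0, -0.4, -2.6, 0, 0, 0, 0.1, -0.4, -2.6, 0, 0, 0, -2, -2.8, 0, 0, 0, -0.001, -2, -2.8, 0, 0, 0, -0.002, -2, -2.8, 0, 0, 0, -0.001, -2, -2.8, 0, 0, 0, -0.002, -2, -2.9, 0, 0, 0, -0.001, -2.1, -2.8, 0, 0, 0, -0.002, -2, -2.9, 0, 0, 0, -0.001, -0.6, 0, 2.5, 0, 0, 0, -0.6, 0, 2.5, 0, 0, 0])

```text
t: 12.58
ee_pos: [0.6143, 0.0808, 0.2017]
orientation: [-3.142, 0.005, 3.089]
contact_force: [-0.2, 1.2, -0.9]
opening: 0.0853
finger_force: 0.0
```

Emit:
jog_arm(targets=[-0.6, 0.1, 2.5, 0, 0, 0, -0.7, 0, 2.5, 0, 0, 0, 0, 0, 0, 0, 0, 0, 0, 0, 0, 0, 0, 0])

```text
t: 12.92
ee_pos: [0.6239, 0.0846, 0.1492]
orientation: [-3.141, -0.003, 3.095]
contact_force: [-0.5, 0.2, -0.1]
opening: 0.0855
finger_force: 0.0
```

Run:
```python
from h import *
p=cam('wrist');cv2.imwrite('pics/w3.png',p['color'])
s=status.get_state();print(s['ee_pos'].round(4),s['orientation'].round(4))
show(p,['tape_mid','block_mid'])
W=cloud(p); m=(W[...,2]>.055)&(W[...,0]>.58)&(W[...,0]<.667)&(W[...,1]>.06)&(W[...,1]<.112)
print(rect(W[m]),m.sum()); m&=W[...,2]>.065; print(rect(W[m]))
p=cam('top'); show(p,['jar_mid','side_mat'])
```

```text
[0.625  0.0847 0.1509] [-3.1415 -0.      3.0948]
tape_mid 0.67 8827 ztop 69.3 rect top (array([632.4,  85.6]), array([33.2, 50.6]), 87.2) all (array([623.9,  85.7]), array([38.5, 78.2]), 83.6)
block_mid 0.94 9376 ztop 64.5 rect top (array([679.1,  49.8]), array([60.1, 68.9]), 58.4) all (array([694.4,  39.3]), array([83.8, 98.4]), 43.2)
(array([633.6,  84.9]), array([52.1, 58.5]), 87.6) 22269
(array([630.3,  85.5]), array([52.1, 52.5]), 88.8)
jar_mid 0.72 431 ztop 78.1 rect top (array([473.3, 310. ]), array([44.4, 44.1]), 88.0) all (array([472.3, 307.9]), array([48.9, 48.6]), 8.1)
jar_mid 0.64 536 ztop 75.3 rect top (array([567.1, -63. ]), array([ 45.3, 242.5]), 33.7) all (array([586.9, -69. ]), array([ 53. , 270.2]), 23.9)
jar_mid 0.61 555 ztop 75.4 rect top (array([ 705.9, -129. ]), array([44. , 45.2]), 84.2) all (array([ 715.3, -142.3]), array([53.4, 84.6]), 38.5)
side_mat 0.76 3155 ztop 7.1 rect top (array([492.1, 356.3]), array([202. , 102.4]), 85.3) all (array([492.5, 356.6]), array([202.8, 103. ]), 85.4)
```

View pics/w3.png

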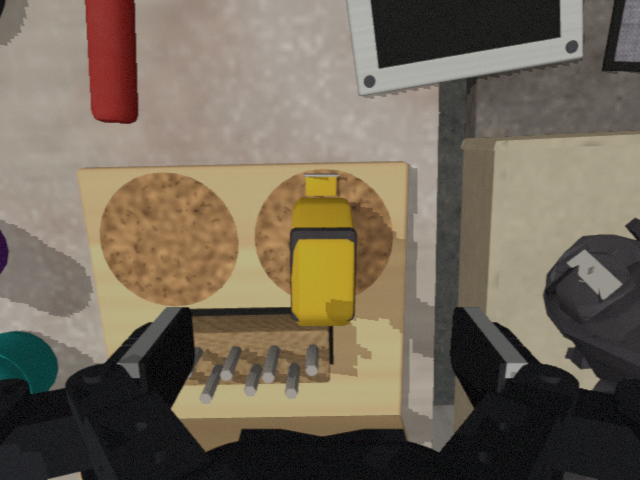

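Run:
```python
from h import *
W=np.load('top.npy')
for c,d in[(.135,.145),(.145,.155),(.155,.165),(.165,.18),(.18,.2),(.2,.22)]:
    m=(W[...,0]>.56)&(W[...,0]<.78)&(W[...,1]>c)&(W[...,1]<d); print(c,d,W[m][:,2].max().round(3) if m.any() else None)
plan([[.630,.0855,.10,3.095,.02],[.630,.0855,.045,3.095,.01]])
```

```text
0.135 0.145 0.015
0.145 0.155 0.007
0.155 0.165 0.009
0.165 0.18 0.129
0.18 0.2 0.172
0.2 0.22 0.179
ROWS 9 [-0.1, 0, 1.7, 0, 0.001, 0, -0.2, 0, 1.8, 0, 0.001, 0, -0.1, 0.1, 1.7, 0.001, 0.001, 0, 0, 0, 0.9, 0, 0, 0, 0, 0, 0.9, 0, 0, 0, 0, 0, 0.9, 0, 0, 0, 0, 0, 0.9, 0, 0, 0, 0, 0, 1, 0, 0, 0, 0, 0, 0.9, 0, 0, 0]
end [0.6297 0.0858 0.0452] [-3.1416e+00 -3.0000e-04  3.0950e+00]
```

Emit:
jog_arm(targets=[-0.1, 0, 1.7, 0, 0, 0, -0.2, 0, 1.8, 0, 0, 0, -0.2, 0.1, 1.7, 0, 0, 0, 0, 0, 0.9, 0, 0, 0, 0, 0, 0.9, 0, 0, 0, 0, 0, 0.9, 0, 0, 0, 0, 0, 0.9, 0, 0, 0, 0, 0, 1, 0, 0, 0, 0, 0, 0.9, 0, 0, 0, 0, 0, 0, 0, 0, 0, 0, 0, 0, 0, 0, 0, 0, 0, 0, 0, 0, 0], gripper=0.7)

```text
t: 14.22
ee_pos: [0.6304, 0.0855, 0.0438]
orientation: [3.141, 0.001, 3.095]
contact_force: [-0.0, -0.3, -0.7]
opening: 0.0597
finger_force: 0.0
```

Emit:
jog_arm(targets=[0, 0, 0, 0, 0, 0, 0, 0, 0, 0, 0, 0, 0, 0, 0, 0, 0, 0, 0, 0, 0, 0, 0, 0, 0, 0, 0, 0, 0, 0, 0, 0, 0, 0, 0, 0, 0, 0, 0, 0, 0, 0, 0, 0, 0, 0, 0, 0], gripper=0.2)

```text
t: 14.88
ee_pos: [0.6306, 0.0854, 0.0442]
orientation: [3.141, 0.001, 3.095]
contact_force: [-0.3, -0.7, 5.8]
opening: 0.0316
finger_force: 35.1
```

Run:
```python
from h import *
s=status.get_state();print(s['ee_pos'].round(4),s['orientation'].round(4),s['opening'],s['finger_force'])
x,y,_=s['ee_pos']
plan([[x-.002,y,.12,3.095,.012],[.60,.09,.27,3.095,.025],[.47,.40,.27,3.08,.03],[.482,.403,.10,3.065,.028],[.482,.403,.050,3.065,.01]])
```

```text
[0.6306 0.0854 0.0442] [3.1414e+00 1.2000e-03 3.0947e+00] 0.03161059731287506 35.146983191370964
ROWS 20 [0, 0, -1.1, 0, 0, 0, 0, 0, -1.1, 0, 0, 0, 0, 0, -1.1, 0, 0, 0, 0, 0, -1.1, 0, 0, 0, 0.1, 0, -1.1, 0, 0, 0, 0, 0, -1, 0, 0.001, 0, 0.1, 0, -1.1, 0, 0, 0, 0.4, 0, -2.1, 0, 0, 0, 0.4, 0.1, -2.1, 0, 0, 0, 0.4, 0, -2.2, 0, 0, 0, 0.4, 0.1, -2.1, 0, 0, 0, 0.4, 0, -2.2, 0, 0, 0, 0.4, 0.1, -2.1, 0, 0, 0, 0.5, 0, -2.2, 0, 0, 0, 1.2, 2.5, 0, 0, 0, 0.001, 1.2, 2.5, 0, 0, 0, 0.001, 1.2, 2.5, 0, 0, 0, 0.001, 1.2, 2.5, 0, 0, 0, 0.001, 1.2, 2.5, 0, 0, 0, 0.001, 1.2, 2.5, 0, 0, 0, 0.001]
ROWS 19 [1.2, 2.6, 0, 0, 0, 0.001, 1.2, 2.5, 0, 0, 0, 0.002, 1.2, 2.6, 0, 0, 0, 0.001, 1.3, 2.5, 0, 0, 0, 0.002, 1.2, 2.5, 0, 0, 0, 0.001, 1.3, 2.6, 0, 0, 0, 0.002, -0.2, 0.1, 2.4, 0, 0, 0.002, -0.2, 0, 2.4, 0, 0, 0.002, -0.2, 0.1, 2.4, 0, 0, 0.002, -0.1, 0, 2.5, 0, 0, 0.002, -0.2, 0.1, 2.4, 0, 0, 0.002, -0.1, 0, 2.5, 0, 0, 0.002, -0.2, 0.1, 2.4, 0, 0, 0.003, 0, 0, 0.8, 0, 0, 0, 0, 0, 0.8, 0, 0, 0, 0, 0, 0.9, 0, 0, 0, 0, 0, 0.8, 0, 0, 0, 0, 0, 0.9, 0, 0, 0, 0, 0, 0.8, 0, 0, 0]
end [0.4821 0.4033 0.0502] [3.1414e+00 2.0000e-04 3.0647e+00]
```

Emit:
jog_arm(targets=[0, 0, -1.1, 0, 0, 0, 0, 0, -1.1, 0, 0, 0, 0, 0, -1.1, 0, 0, 0, 0, 0, -1.1, 0, 0, 0, 0.1, 0, -1.1, 0, 0, 0, 0, 0, -1, 0, 0.001, 0, 0.1, 0, -1.1, 0, 0, 0, 0.4, 0, -2.1, 0, 0, 0, 0.4, 0.1, -2.1, 0, 0, 0, 0.4, 0, -2.2, 0, 0, 0, 0.4, 0.1, -2.1, 0, 0, 0, 0.4, 0, -2.2, 0, 0, 0, 0.4, 0.1, -2.1, 0, 0, 0, 0.5, 0, -2.2, 0, 0, 0, 1.2, 2.5, 0, 0, 0, 0.001, 1.2, 2.5, 0, 0, 0, 0.001, 1.2, 2.5, 0, 0, 0, 0.001, 1.2, 2.5, 0, 0, 0, 0.001, 1.2, 2.5, 0, 0, 0, 0.001, 1.2, 2.5, 0, 0, 0, 0.001])

```text
t: 16.55
ee_pos: [0.5339, 0.2442, 0.2703]
orientation: [3.141, -0.001, 3.088]
contact_force: [-0.2, -0.2, -2.2]
opening: 0.0316
finger_force: 35.1
```

Emit:
jog_arm(targets=[1.2, 2.6, 0, 0, 0, 0.001, 1.2, 2.5, 0, 0, 0, 0.002, 1.2, 2.6, 0, 0, 0, 0.001, 1.3, 2.5, 0, 0, 0, 0.002, 1.2, 2.5, 0, 0, 0, 0.001, 1.3, 2.6, 0, 0, 0, 0.002, -0.3, 0.1, 2.4, 0, 0, 0.002, -0.3, 0, 2.4, 0, 0, 0.002, -0.3, 0.1, 2.4, 0, 0, 0.002, -0.3, 0, 2.5, 0, 0, 0.002, -0.3, 0.1, 2.4, 0, 0, 0.002, -0.2, 0, 2.5, 0, 0, 0.002, -0.2, 0.1, 2.4, 0, 0, 0.003, 0, 0, 0.8, 0, 0, 0, 0, 0, 0.8, 0, 0, 0, 0, 0, 0.9, 0, 0, 0, 0, 0, 0.8, 0, 0, 0, 0, 0, 0.9, 0, 0, 0, 0, 0, 0.8, 0, 0, 0, 0, 0, 0, 0, 0, 0])

```text
t: 18.22
ee_pos: [0.4876, 0.4023, 0.0481]
orientation: [-3.14, -0.003, 3.065]
contact_force: [-1.0, -0.1, -3.0]
opening: 0.0314
finger_force: 35.1
```

Emit:
jog_arm(targets=[0, 0, 0, 0, 0, 0, 0, 0, 0, 0, 0, 0, 0, 0, 0, 0, 0, 0])

```text
t: 18.47
ee_pos: [0.489, 0.4033, 0.0503]
orientation: [3.141, -0.0, 3.065]
contact_force: [-0.0, -0.0, -1.5]
opening: 0.0316
finger_force: 35.1
```

Contact is expected at about 0.0442 − 0.009 = 0.035.

Emit:
jog_arm(targets=[0, 0, 0.6, 0, 0, 0, 0, 0, 0.6, 0, 0, 0, 0, 0, 0.2, 0, 0, 0, 0, 0, 0, 0, 0, 0, 0, 0, 0, 0, 0, 0, 0, 0, 0, 0, 0, 0])

```text
t: 18.97
ee_pos: [0.4884, 0.4029, 0.0353]
orientation: [-3.141, -0.001, 3.065]
contact_force: [0.3, -0.7, -1.5]
opening: 0.0314
finger_force: 35.2
```

Emit:
jog_arm(targets=[0, 0, 0.1, 0, 0, 0, 0, 0, 0, 0, 0, 0, 0, 0, 0, 0, 0, 0])

```text
t: 19.22
ee_pos: [0.4885, 0.4029, 0.0351]
orientation: [-3.142, -0.001, 3.065]
contact_force: [-1.2, -1.5, 4.2]
opening: 0.0311
finger_force: 35.7
```

Emit:
jog_arm(targets=[0, 0, 0, 0, 0, 0, 0, 0, 0, 0, 0, 0, 0, 0, 0, 0, 0, 0, 0, 0, 0, 0, 0, 0, 0, 0, 0, 0, 0, 0], gripper=0.7)

```text
t: 19.63
ee_pos: [0.4885, 0.403, 0.0345]
orientation: [3.142, -0.001, 3.065]
contact_force: [0.5, 0.7, 0.5]
opening: 0.0601
finger_force: 0.0
```

Run:
```python
from h import *
s=status.get_state();print(s['ee_pos'].round(4),s['orientation'].round(4),s['opening'],s['finger_force'],s['qpos'].round(2))
x,y,_=s['ee_pos']
plan([[x,y,.12,3.065,.015],[.47,.37,.25,3.065],[.58,.10,.27,np.pi/2-.03,.035],[.65,.04,.20,np.pi/2-.03,.03]],ang=.1)
```

```text
[0.4885 0.403  0.0345] [ 3.1415e+00 -8.0000e-04  3.0649e+00] 0.060054963754869864 0.0 [-0.89  0.61  0.18  1.76 -0.14  0.78  0.85]
ROWS 20 [0, 0, -1.4, 0, 0, 0, 0, 0, -1.4, 0, 0, 0, 0, 0, -1.4, 0, 0, 0, 0, 0, -1.4, 0, 0, 0, 0, 0, -1.5, 0, 0, 0, 0, 0, -1.4, 0, -0.001, 0, 0.3, -0.7, -2.6, 0, 0, 0, 0.3, -0.7, -2.6, 0, 0, 0, 0.3, -0.7, -2.6, 0, 0, 0, 0.4, -0.7, -2.6, 0, 0, 0, 0.3, -0.6, -2.6, 0, 0, 0, -0.8, -1.6, -0.1, 0, 0, 0.095, -1, -1.5, -0.1, 0, 0, 0.095, -1.1, -1.5, -0.1, 0, 0, 0.095, -1.2, -1.3, -0.1, 0, 0, 0.095, -1.4, -1.2, -0.1, 0, 0, 0.095, -1.5, -1.1, -0.1, 0, 0, 0.095, -1.6, -0.9, -0.1, 0, 0, 0.095, -1.6, -0.8, -0.1, 0, 0, 0.095, -1.7, -0.6, -0.2, 0, 0, 0.096]
ROWS 11 [-1.8, -0.5, -0.1, 0, 0, 0.095, -1.8, -0.3, -0.2, 0, 0, 0.096, -1.8, -0.1, -0.1, 0, 0, 0.095, -1.8, 0.1, -0.2, 0, 0, 0.096, -1.8, 0.2, -0.1, 0, 0, 0.095, -1.8, 0.4, -0.2, 0, 0, 0.096, -1.8, 0.6, -0.1, 0, 0, 0.095, -1.4, 1.8, 1.7, 0, 0, 0, -1.5, 1.8, 1.8, 0, 0, 0, -1.4, 1.8, 1.7, 0, 0, 0, -1.5, 1.7, 1.8, 0, 0, 0]
end [0.6495 0.0399 0.1995] [ 3.1414e+00 -1.0000e-04  1.5409e+00]
```

Run:
```python
from h import *
s=status.get_state()
x,y,_=s['ee_pos']; a=-np.pi/2-.03
plan([[x,y,.12,3.065,.015],[.47,.37,.25,3.065],[.58,.10,.27,a,.035],[.65,.045,.20,a,.03]],ang=.1)
```

```text
ROWS 20 [0, 0, -1.4, 0, 0, 0, 0, 0, -1.4, 0, 0, 0, 0, 0, -1.4, 0, 0, 0, 0, 0, -1.4, 0, 0, 0, 0, 0, -1.5, 0, 0, 0, 0, 0, -1.4, 0, -0.001, 0, 0.3, -0.7, -2.6, 0, 0, 0, 0.3, -0.7, -2.6, 0, 0, 0, 0.3, -0.7, -2.6, 0, 0, 0, 0.4, -0.7, -2.6, 0, 0, 0, 0.3, -0.6, -2.6, 0, 0, 0, -0.8, -1.5, -0.1, 0, 0, -0.095, -0.6, -1.6, -0.1, 0, 0, -0.095, -0.5, -1.7, -0.1, 0, 0, -0.095, -0.3, -1.7, -0.1, 0, 0, -0.095, -0.1, -1.7, -0.1, 0, 0, -0.095, 0, -1.7, -0.1, 0, 0, -0.095, 0.2, -1.7, -0.1, 0, 0, -0.095, 0.3, -1.7, -0.1, 0, 0, -0.095, 0.5, -1.6, -0.1, 0, 0, -0.095]
ROWS 12 [0.7, -1.6, -0.1, 0, 0, -0.095, 0.8, -1.5, -0.1, 0, 0, -0.095, 0.9, -1.4, -0.2, 0, 0, -0.095, 1.1, -1.3, -0.1, 0, 0, -0.095, 1.2, -1.2, -0.2, 0, 0, -0.096, 1.3, -1.1, -0.1, 0, 0, -0.095, 1.4, -1, -0.2, 0, 0, -0.096, 1.6, -0.9, -0.1, 0, 0, -0.095, 1.3, -1.8, 1.7, 0, 0, 0, 1.3, -1.8, 1.8, 0, 0, 0, 1.3, -1.8, 1.7, 0, 0, 0, 1.4, -1.8, 1.8, 0, 0, 0]
end [0.6502 0.0447 0.1995] [-3.1414e+00  1.0000e-04 -1.6013e+00]
```

Emit:
jog_arm(targets=[0, 0, -1.4, 0, 0, 0, 0, 0, -1.4, 0, 0, 0, 0, 0, -1.4, 0, 0, 0, 0, 0, -1.4, 0, 0, 0, 0, 0, -1.5, 0, 0, 0, 0, 0, -1.4, 0, -0.001, 0, 0.3, -0.7, -2.6, 0, 0, 0, 0.3, -0.7, -2.6, 0, 0, 0, 0.3, -0.7, -2.6, 0, 0, 0, 0.4, -0.7, -2.6, 0, 0, 0, 0.3, -0.6, -2.6, 0, 0, 0, -0.8, -1.5, -0.1, 0, 0, -0.095, -0.6, -1.6, -0.1, 0, 0, -0.095, -0.5, -1.7, -0.1, 0, 0, -0.095, -0.3, -1.7, -0.1, 0, 0, -0.095, -0.1, -1.7, -0.1, 0, 0, -0.095, 0, -1.7, -0.1, 0, 0, -0.095, 0.2, -1.7, -0.1, 0, 0, -0.095, 0.3, -1.7, -0.1, 0, 0, -0.095, 0.5, -1.6, -0.1, 0, 0, -0.095])

```text
t: 21.3
ee_pos: [0.529, 0.2266, 0.2603]
orientation: [-3.141, 0.002, -2.359]
contact_force: [-0.7, 0.7, 0.3]
opening: 0.0595
finger_force: 0.0
```

Emit:
jog_arm(targets=[0.7, -1.6, -0.1, 0, 0, -0.095, 0.8, -1.5, -0.1, 0, 0, -0.095, 0.9, -1.4, -0.2, 0, 0, -0.095, 1.1, -1.3, -0.1, 0, 0, -0.095, 1.2, -1.2, -0.2, 0, 0, -0.096, 1.3, -1.1, -0.1, 0, 0, -0.095, 1.4, -1, -0.2, 0, 0, -0.096, 1.6, -0.9, -0.1, 0, 0, -0.095, 1.3, -1.8, 1.7, 0, 0, 0, 1.3, -1.8, 1.8, 0, 0, 0, 1.3, -1.8, 1.7, 0, 0, 0, 1.4, -1.8, 1.8, 0, 0, 0, 0, 0, 0, 0, 0, 0, 0, 0, 0, 0, 0, 0, 0, 0, 0, 0, 0, 0])

```text
t: 22.55
ee_pos: [0.6502, 0.0451, 0.2009]
orientation: [-3.14, 0.001, -1.601]
contact_force: [-0.1, 0.4, 0.0]
opening: 0.0599
finger_force: 0.0
```

Run:
```python
from h import *
p=cam('wrist');cv2.imwrite('pics/w4.png',p['color'])
s=status.get_state();print(s['ee_pos'].round(4),s['orientation'].round(4),s['qpos'].round(2))
show(p,['block_mid'])
W=cloud(p); B=(W[...,0]>.66)&(W[...,0]<.73)&(W[...,1]>-.04)&(W[...,1]<.12)
m=B&(W[...,2]>.033)&(W[...,2]<.045);print('wood top',rect(W[m]),m.sum()); m=B&(W[...,2]>.055); print('bits',rect(W[m]))
p=cam('top'); show(p,['jar_mid','tape_mid'])
```

```text
[0.6502 0.0459 0.2014] [-3.1395e+00  8.0000e-04 -1.6001e+00] [-0.04  0.44 -0.14  1.59  0.06  1.11  2.92]
block_mid 0.59 8153 ztop 64.7 rect top (array([691.4,  36.4]), array([87.6, 18.5]), 88.7) all (array([693.9,  42.6]), array([112.1,  41.7]), 88.7)
wood top (array([691.4,  36.6]), array([99.7, 36.3]), 88.8) 6391
bits (array([691.4,  36.4]), array([72.2, 55.1]), 60.8)
jar_mid 0.78 452 ztop 77.8 rect top (array([473.5, 310. ]), array([44.5, 44.2]), 88.4) all (array([472.5, 307.7]), array([49.4, 49.4]), 12.3)
tape_mid 0.77 560 ztop 61.9 rect top (array([490.4, 403.5]), array([32.6, 51.8]), 85.7) all (array([482.1, 409.8]), array([45.6, 78.5]), 85.1)
```

View pics/w4.png

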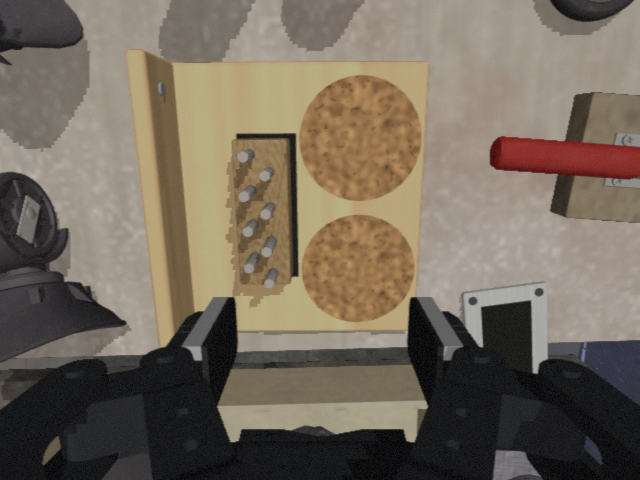

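Run:
```python
from h import *
plan([[.67,.04,.20,0],[.6914,.0366,.20,1.55],[.6914,.0366,.09,1.55,.02]],ang=.1)
```

```text
ROWS 20 [0, -0.1, 0, 0, 0, -0.1, 0, -0.1, 0, 0, 0, -0.1, 0.1, -0.1, 0, 0, 0, -0.1, 0.1, -0.1, 0, 0, 0, -0.1, 0.1, -0.1, 0, 0, 0, -0.1, 0.1, -0.1, 0, 0, 0, -0.1, 0.1, -0.1, 0, 0, 0, -0.1, 0.1, -0.1, 0, 0, 0, -0.1, 0.1, -0.1, 0, 0, 0, -0.1, 0.1, 0, 0, 0, 0, -0.1, 0.1, 0, 0, 0, 0, -0.1, 0.1, 0, 0, 0, 0, -0.1, 0.2, 0, 0, 0, 0, -0.1, 0.1, 0, 0, 0, -0.001, -0.1, 0.2, 0, 0, 0, 0, -0.1, 0.1, 0, 0.1, 0, -0.001, -0.099, 0.1, 0, 0, 0, 0, -0.097, 0.1, 0, 0, 0, 0, -0.097, 0.1, 0.1, 0, 0, 0, -0.097, 0.1, 0.1, 0, 0, 0, -0.097]
ROWS 18 [0.1, 0.1, 0, 0, 0, -0.097, 0.1, 0.1, 0, 0, 0, -0.097, 0.1, 0.1, 0, 0, 0, -0.097, 0.1, 0.1, 0, 0, 0, -0.097, 0.1, 0.1, 0, 0, 0, -0.097, 0.1, 0.1, 0, 0, 0, -0.097, 0.1, 0.1, 0, 0, 0, -0.097, 0.1, 0.1, 0, 0, 0, -0.097, 0, 0.2, 0, 0, 0, -0.097, 0, 0.1, 0, 0, 0, -0.096, 0, 0.2, 0, 0, 0, -0.097, 0.1, 0.2, 0, 0, 0, -0.096, 0, 0, 1.8, 0, 0, 0, 0, 0, 1.8, 0, 0, 0, 0, 0, 1.8, 0, 0, 0, 0, 0, 1.9, 0, 0, 0, 0, 0, 1.8, 0, 0, 0, -0.1, 0, 1.9, 0, 0, 0]
end [0.6918 0.0361 0.09  ] [-3.1414e+00 -5.0000e-04  1.5496e+00]
```

Run:
```python
from h import *
plan([[.67,.04,.20,3.1],[.6914,.0366,.20,1.55],[.6914,.0366,.11,1.55,.02]],ang=.1)
```

```text
ROWS 20 [0, -0.1, 0, 0, 0, 0.099, 0, -0.1, 0, 0, 0, 0.099, 0, -0.1, 0, 0, 0, 0.099, 0, -0.1, 0, 0, 0, 0.099, 0, -0.1, 0, 0, 0, 0.099, 0, -0.1, 0, 0, 0, 0.099, 0, -0.1, 0, 0, 0, 0.099, -0.1, -0.1, 0, 0, 0, 0.099, -0.1, -0.1, 0, 0, 0, 0.099, -0.1, -0.1, 0, 0, 0, 0.099, -0.1, -0.1, 0, 0, 0, 0.099, -0.1, -0.1, 0, 0, 0, 0.099, -0.1, -0.1, 0, 0, 0, 0.099, -0.1, -0.1, 0, 0, 0.001, 0.099, -0.2, -0.1, 0, 0, 0, 0.099, -0.2, -0.1, 0.1, 0, 0.001, 0.099, -0.1, 0, 0, 0, 0, 0.097, -0.1, 0, 0, 0, 0, 0.097, -0.1, 0, 0, 0, 0, 0.097, -0.1, 0, 0, 0, 0, 0.097]
ROWS 17 [-0.1, 0, 0, 0, 0, 0.097, -0.1, 0.1, 0, 0, 0, 0.097, -0.1, 0.1, 0, 0, 0, 0.097, -0.1, 0.1, 0, 0, 0, 0.097, -0.1, 0.1, 0, 0, 0, 0.097, -0.1, 0.1, 0, 0, 0, 0.097, -0.1, 0.1, 0, 0, 0, 0.097, -0.1, 0.1, 0, 0, 0, 0.097, -0.1, 0.1, 0, 0, 0, 0.096, -0.1, 0.2, 0, 0, 0, 0.097, -0.1, 0.1, 0, 0, 0, 0.096, 0, 0.2, 0, 0, 0, 0.097, 0, 0, 1.8, 0, 0, 0, 0, 0, 1.8, 0, 0, 0, 0, 0, 1.8, 0, 0, 0, 0, 0, 1.8, 0, 0, 0, 0, 0, 1.8, 0, 0, 0]
end [0.6914 0.0369 0.11  ] [-3.1414  0.      1.5498]
```

Emit:
jog_arm(targets=[0, -0.1, 0, 0, 0, 0.099, 0, -0.1, 0, 0, 0, 0.099, 0, -0.1, 0, 0, 0, 0.099, 0, -0.1, 0, 0, 0, 0.099, 0, -0.1, 0, 0, 0, 0.099, 0, -0.1, 0, 0, 0, 0.099, 0, -0.1, 0, 0, 0, 0.099, -0.1, -0.1, 0, 0, 0, 0.099, -0.1, -0.1, 0, 0, 0, 0.099, -0.1, -0.1, 0, 0, 0, 0.099, -0.1, -0.1, 0, 0, 0, 0.099, -0.1, -0.1, 0, 0, 0, 0.099, -0.1, -0.1, 0, 0, 0, 0.099, -0.1, -0.1, 0, 0, 0.001, 0.099, -0.2, -0.1, 0, 0, 0, 0.099, -0.2, -0.1, 0, 0, 0, 0.099, -0.1, 0, 0, 0, 0, 0.097, -0.1, 0, 0, 0, 0, 0.097, -0.1, 0, 0, 0, 0, 0.097, -0.1, 0, 0, 0, 0, 0.097])

```text
t: 24.47
ee_pos: [0.6741, 0.0389, 0.2003]
orientation: [3.141, -0.0, 2.706]
contact_force: [0.3, 0.1, -1.6]
opening: 0.0601
finger_force: 0.0
```

Emit:
jog_arm(targets=[-0.1, 0, 0, 0, 0, 0.097, -0.1, 0.1, 0, 0, 0, 0.097, -0.1, 0.1, 0, 0, 0, 0.097, -0.1, 0.1, 0, 0, 0, 0.097, -0.1, 0.1, 0, 0, 0, 0.097, -0.1, 0.1, 0, 0, 0, 0.097, -0.1, 0.1, 0, 0, 0, 0.097, -0.1, 0.1, 0, 0, 0, 0.097, -0.1, 0.1, 0, 0, 0, 0.096, -0.1, 0.2, 0, 0, 0, 0.097, -0.1, 0.1, 0, 0, 0, 0.096, 0, 0.2, 0, 0, 0, 0.097, 0, 0, 1.8, 0, 0, 0, 0, 0, 1.8, 0, 0, 0, 0, 0, 1.8, 0, 0, 0, 0, 0, 1.8, 0, 0, 0, 0, 0, 1.8, 0, 0, 0, 0, 0, 0, 0, 0, 0, 0, 0, 0, 0, 0, 0])

```text
t: 26.05
ee_pos: [0.6907, 0.0364, 0.1093]
orientation: [-3.139, 0.0, 1.549]
contact_force: [0.2, -0.2, -0.4]
opening: 0.0597
finger_force: 0.0
```

Run:
```python
from h import *
p=cam('wrist');cv2.imwrite('pics/w5.png',p['color'])
s=status.get_state();print(s['ee_pos'].round(4),s['orientation'].round(4),s['qpos'].round(2),s['opening'])
W=cloud(p); B=(W[...,0]>.66)&(W[...,0]<.73)&(W[...,1]>-.04)&(W[...,1]<.12)
m=B&(W[...,2]>.033)&(W[...,2]<.045);print('wood top',rect(W[m]),m.sum())
plan([[.6914,.0368,.06,1.55,.015],[.6914,.0368,.0365,1.55,.008]],ang=.1)
```

```text
[0.6917 0.036  0.1106] [ 3.1415 -0.      1.5487] [-0.44  0.65  0.49  1.57 -0.35  1.01  0.13] 0.05954644883282583
wood top (array([691.9,  36.7]), array([100.2,  36.2]), 88.9) 12154
ROWS 7 [0, 0, 1.3, 0, 0, 0, 0, 0, 1.3, 0, 0, 0, 0, 0, 1.2, 0, 0, -0.001, 0.1, 0, 1.3, 0, 0, 0, 0, 0, 0.8, 0, 0, 0, 0, 0, 0.8, 0, 0, 0, 0, 0, 0.7, 0, 0, 0]
end [0.6918 0.037  0.0366] [ 3.1415 -0.      1.5497]
```

View pics/w5.png

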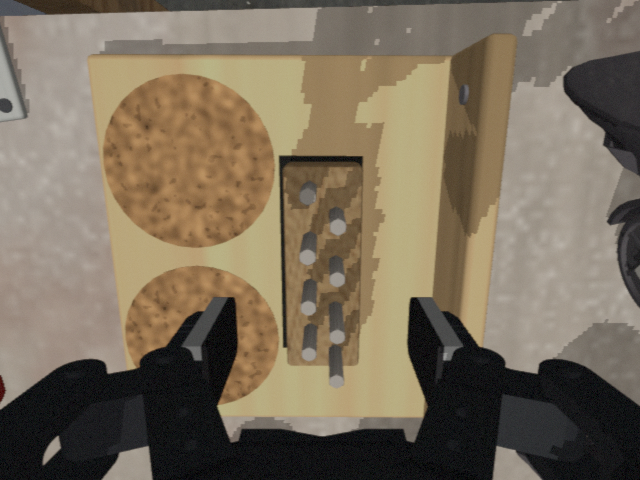

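Emit:
jog_arm(targets=[0, 0, 1.3, 0, 0, 0, 0, 0, 1.3, 0, 0, 0, 0, 0, 1.2, 0, 0, 0, 0.1, 0, 1.3, 0, 0, 0, 0, 0, 0.8, 0, 0, 0, 0, 0, 0.8, 0, 0, 0, 0, 0, 0.7, 0, 0, 0, 0, 0, 0, 0, 0, 0, 0, 0, 0, 0, 0, 0, 0, 0, 0, 0, 0, 0])

```text
t: 26.93
ee_pos: [0.6918, 0.0362, 0.0361]
orientation: [3.142, 0.0, 1.548]
contact_force: [0.0, -0.2, -0.0]
opening: 0.0597
finger_force: 0.0
```

Emit:
jog_arm(targets=[0, 0, 0, 0, 0, 0, 0, 0, 0, 0, 0, 0, 0, 0, 0, 0, 0, 0, 0, 0, 0, 0, 0, 0, 0, 0, 0, 0, 0, 0, 0, 0, 0, 0, 0, 0, 0, 0, 0, 0, 0, 0, 0, 0, 0, 0, 0, 0], gripper=0.2)

```text
t: 27.6
ee_pos: [0.692, 0.0364, 0.0365]
orientation: [3.141, -0.0, 1.548]
contact_force: [0.1, 0.8, 5.3]
opening: 0.0352
finger_force: 37.3
```

Run:
```python
from h import *
s=status.get_state();print(s['ee_pos'].round(4),s['orientation'].round(4),s['opening'],s['finger_force'])
x,y,_=s['ee_pos']
p=cam('top');show(p,['stand_plate']);W=cloud(p);p=cam('scene');show(p,['stand_plate'])
a=1.55+np.radians(7.4)
plan([[x,y,.10,1.55,.012],[.66,.05,.25,1.55,.025],[.501,.170,.22,a,.03],[.501,.170,.06,a,.028],[.501,.17,.036,a,.008]])
```

```text
[0.692  0.0364 0.0365] [ 3.1411 -0.      1.5478] 0.03520562273968103 37.32921659946442
stand_plate 0.76 1531 ztop 8.9 rect top (array([501.7, 170.5]), array([ 68.2, 129.7]), 6.9) all (array([501.6, 170.6]), array([ 70. , 129.7]), 7.4)
stand_plate 0.73 896 ztop 8.4 rect top (array([501.6, 166.6]), array([ 62.8, 133.9]), 6.4) all (array([501.2, 169.9]), array([ 63.1, 139.3]), 5.0)
stand_plate 0.17 3846 ztop 61.0 rect top (array([697.5,   3.9]), array([252.1, 128.1]), 88.8) all (array([668.6,  15.8]), array([274.5, 186.4]), 88.5)
ROWS 20 [0, 0, -1.1, 0, 0, 0, 0, 0, -1.1, 0, 0, 0, 0, 0, -1, 0, 0, -0.001, 0, 0, -1.1, 0, 0, 0, 0, 0, -1, 0, 0, -0.001, 0, 0, -1.1, 0, 0, 0, 0.2, -0.5, -2.1, 0, 0, 0, 0.2, -0.5, -2.1, 0, 0, 0, 0.2, -0.4, -2.2, 0, 0, 0, 0.2, -0.5, -2.1, 0, 0, 0, 0.2, -0.4, -2.2, 0, 0, 0, 0.1, -0.5, -2.1, 0, 0, 0, 0.2, -0.4, -2.2, 0, 0, 0, 1.7, -2.3, 0.4, 0, 0, -0.018, 1.7, -2.3, 0.4, 0, 0, -0.019, 1.7, -2.2, 0.4, 0, 0, -0.018, 1.8, -2.2, 0.5, 0, 0, -0.019, 1.8, -2.2, 0.4, 0, 0, -0.018, 1.9, -2.2, 0.5, 0, 0, -0.019, 1.9, -2.1, 0.4, 0, 0, -0.018]
ROWS 10 [0, 0, 2.7, 0, 0, 0, 0, 0, 2.7, 0, 0, 0, 0, 0, 2.7, 0, 0, 0, 0, 0, 2.6, 0, 0, 0, 0, 0, 2.7, 0, 0, 0, 0, 0, 2.6, 0, 0, 0, 0, 0, 0.6, 0, 0, 0, 0, 0, 0.6, 0, 0, 0, 0, 0, 0.6, 0, 0, 0, 0, 0, 0.6, 0, 0, 0]
end [0.5009 0.1697 0.0364] [3.1411 0.     1.6789]
```

Emit:
jog_arm(targets=[0, 0, -1.1, 0, 0, 0, 0, 0, -1.1, 0, 0, 0, 0, 0, -1, 0, 0, -0.001, 0, 0, -1.1, 0, 0, 0, 0, 0, -1, 0, 0, -0.001, 0, 0, -1.1, 0, 0, 0, 0.2, -0.5, -2.1, 0, 0, 0, 0.2, -0.5, -2.1, 0, 0, 0, 0.2, -0.4, -2.2, 0, 0, 0, 0.2, -0.5, -2.1, 0, 0, 0, 0.2, -0.4, -2.2, 0, 0, 0, 0.1, -0.5, -2.1, 0, 0, 0, 0.2, -0.4, -2.2, 0, 0, 0, 1.7, -2.3, 0.4, 0, 0, -0.018, 1.7, -2.3, 0.4, 0, 0, -0.019, 1.7, -2.2, 0.4, 0, 0, -0.018, 1.8, -2.2, 0.5, 0, 0, -0.019, 1.8, -2.2, 0.4, 0, 0, -0.018, 1.9, -2.2, 0.5, 0, 0, -0.019, 1.9, -2.1, 0.4, 0, 0, -0.018])

```text
t: 29.47
ee_pos: [0.4991, 0.1702, 0.2202]
orientation: [-3.141, -0.0, 1.679]
contact_force: [-0.5, 0.7, 0.5]
opening: 0.0351
finger_force: 36.6
```

Emit:
jog_arm(targets=[0, 0, 2.7, 0, 0, 0, 0, 0, 2.7, 0, 0, 0, 0, 0, 2.7, 0, 0, 0, 0, 0, 2.6, 0, 0, 0, 0, 0, 2.7, 0, 0, 0, 0, 0, 2.6, 0, 0, 0, 0, 0, 0, 0, 0, 0, 0, 0, 0, 0, 0, 0, 0, 0, 0, 0, 0, 0])

```text
t: 30.22
ee_pos: [0.5016, 0.1699, 0.0614]
orientation: [3.14, -0.001, 1.679]
contact_force: [0.8, 0.2, -0.4]
opening: 0.0353
finger_force: 36.5
```

Run:
```python
from h import *
p=cam('wrist');s=p['st'];print(s['ee_pos'].round(4),s['orientation'].round(4),s['opening'],s['finger_force'])
cv2.imwrite('pics/w6.png',p['color'])
plan([[.5015,.1705,.038,1.679,.008],[.5015,.1705,.031,1.679,.003]])
```

```text
[0.5016 0.1699 0.0614] [ 3.1401e+00 -6.0000e-04  1.6786e+00] 0.03532434676683752 36.54132843017578
ROWS 6 [0, 0, 0.8, 0.001, 0, 0, 0, 0, 0.8, 0.001, -0.001, 0, 0, 0, 0.8, 0.001, 0, 0, 0, 0, 0.2, 0, 0, 0, 0, 0, 0.2, 0, 0, 0, 0, 0, 0.3, 0, 0, 0]
end [0.502  0.1702 0.0308] [-3.1412e+00 -1.0000e-04  1.6786e+00]
```

View pics/w6.png

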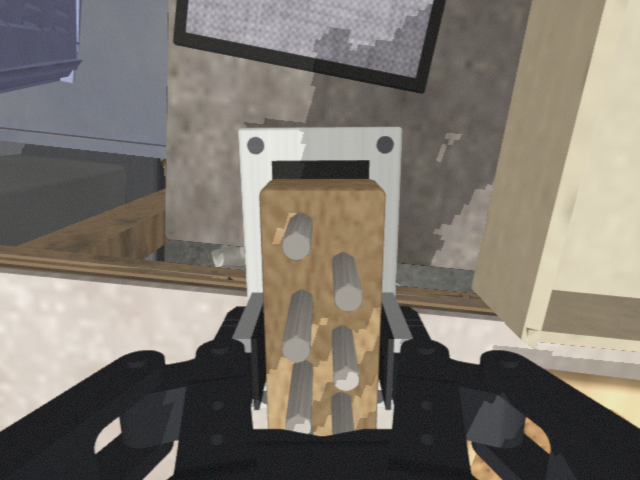

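Emit:
jog_arm(targets=[0, 0, 0.8, 0, 0, 0, 0, 0, 0.8, 0, 0, 0, 0, 0, 0.8, 0, 0, 0, 0, 0, 0.2, 0, 0, 0, 0, 0, 0.3, 0, 0, 0, 0, 0, 0.2, 0, 0, 0, 0, 0, 0, 0, 0, 0, 0, 0, 0, 0, 0, 0])

```text
t: 30.93
ee_pos: [0.5001, 0.1696, 0.0294]
orientation: [-3.14, -0.0, 1.679]
contact_force: [-2.2, -0.4, 7.3]
opening: 0.035
finger_force: 37.7
```

Emit:
jog_arm(targets=[0, 0, 0.1, 0, 0, 0, 0, 0, 0, 0, 0, 0, 0, 0, 0, 0, 0, 0])

```text
t: 31.18
ee_pos: [0.5002, 0.1696, 0.0294]
orientation: [-3.139, -0.001, 1.679]
contact_force: [-5.3, -1.4, 15.5]
opening: 0.0355
finger_force: 38.6
```

Emit:
jog_arm(targets=[0, 0, 0, 0, 0, 0, 0, 0, 0, 0, 0, 0, 0, 0, 0, 0, 0, 0, 0, 0, 0, 0, 0, 0, 0, 0, 0, 0, 0, 0], gripper=0.7)

```text
t: 31.6
ee_pos: [0.5003, 0.1697, 0.0276]
orientation: [-3.14, 0.0, 1.679]
contact_force: [-0.5, -0.5, -0.1]
opening: 0.0598
finger_force: 0.0
```

Run:
```python
from h import *
s=status.get_state();print(s['ee_pos'].round(4),s['orientation'].round(4),s['opening'],s['finger_force'])
x,y,_=s['ee_pos']
plan([[x,y,.10,1.679,.012],[x,y,.20,1.679,.025],[.470,.38,.25,3.065,.035],[.4885,.403,.13,3.065,.03]],ang=.1)
```

```text
[0.5003 0.1697 0.0276] [-3.1405e+00  2.0000e-04  1.6789e+00] 0.0597981747790518 0.0
ROWS 20 [0, 0, -1, 0, 0, 0, 0, 0, -1, 0, 0, 0, 0, 0, -1, 0, 0, 0, 0, 0, -1.1, 0, 0, 0, 0, 0, -1, 0, 0, 0, 0, 0, -1.1, -0.001, 0, 0, 0, 0, -1, 0, 0, 0, 0, 0, -2, 0, 0, 0, 0, 0, -2, 0, 0, 0, 0, 0, -2, 0, 0, 0, 0, 0, -2, 0, 0, 0, 0, 0, -2, 0, 0, 0, 1.5, -0.1, -0.4, 0, 0, -0.099, 1.5, 0.1, -0.4, 0, 0, -0.099, 1.5, 0.2, -0.4, 0, 0, -0.099, 1.5, 0.4, -0.3, 0, 0, -0.099, 1.4, 0.5, -0.4, 0, 0, -0.099, 1.4, 0.7, -0.3, 0, 0, -0.099, 1.3, 0.8, -0.4, 0, 0, -0.099, 1.2, 0.9, -0.3, 0, 0, -0.099]
ROWS 11 [1.1, 1.1, -0.4, 0, 0, -0.099, 1, 1.2, -0.3, 0, 0, -0.099, 0.8, 1.2, -0.4, 0, 0, -0.099, 0.7, 1.3, -0.3, 0, 0, -0.099, 0.6, 1.4, -0.4, 0, 0, -0.099, 0.5, 1.4, -0.3, 0, 0, -0.099, -0.3, 0.5, 2.4, 0, 0, 0, -0.3, 0.5, 2.4, 0, 0, 0, -0.4, 0.5, 2.4, 0, 0, 0, -0.3, 0.5, 2.4, 0, 0, 0, -0.4, 0.5, 2.4, 0, 0, 0]
end [0.4888 0.4031 0.1295] [-3.1413e+00 -1.0000e-04  3.0649e+00]
```

Emit:
jog_arm(targets=[0, 0, -1, 0, 0, 0, 0, 0, -1, 0, 0, 0, 0, 0, -1, 0, 0, 0, 0, 0, -1.1, 0, 0, 0, 0, 0, -1, 0, 0, 0, 0, 0, -1.1, -0.001, 0, 0, 0, 0, -1, 0, 0, 0, 0, 0, -2, 0, 0, 0, 0, 0, -2, 0, 0, 0, 0, 0, -2, 0, 0, 0, 0, 0, -2, 0, 0, 0, 0, 0, -2, 0, 0, 0, 1.5, -0.1, -0.4, 0, 0, -0.099, 1.5, 0.1, -0.4, 0, 0, -0.099, 1.5, 0.2, -0.4, 0, 0, -0.099, 1.5, 0.4, -0.3, 0, 0, -0.099, 1.4, 0.5, -0.4, 0, 0, -0.099, 1.4, 0.7, -0.3, 0, 0, -0.099, 1.3, 0.8, -0.4, 0, 0, -0.099, 1.2, 0.9, -0.3, 0, 0, -0.099])

```text
t: 33.27
ee_pos: [0.4814, 0.2904, 0.2298]
orientation: [3.141, 0.0, 2.476]
contact_force: [0.4, -0.8, 0.8]
opening: 0.0599
finger_force: 0.0
```

Emit:
jog_arm(targets=[1.1, 1.1, -0.4, 0, 0, -0.099, 1, 1.2, -0.3, 0, 0, -0.099, 0.8, 1.2, -0.4, 0, 0, -0.099, 0.7, 1.3, -0.3, 0, 0, -0.099, 0.6, 1.4, -0.4, 0, 0, -0.099, 0.5, 1.4, -0.3, 0, 0, -0.099, -0.3, 0.5, 2.4, 0, 0, 0, -0.3, 0.5, 2.4, 0, 0, 0, -0.4, 0.5, 2.4, 0, 0, 0, -0.3, 0.5, 2.4, 0, 0, 0, -0.4, 0.5, 2.4, 0, 0, 0, 0, 0, 0, 0, 0, 0, 0, 0, 0, 0, 0, 0, 0, 0, 0, 0, 0, 0])

```text
t: 34.43
ee_pos: [0.4895, 0.4033, 0.1314]
orientation: [3.141, 0.002, 3.065]
contact_force: [0.3, -0.7, 0.6]
opening: 0.0602
finger_force: 0.0
```

Run:
```python
from h import *
p=cam('wrist');s=p['st'];print(s['ee_pos'].round(4),s['orientation'].round(4))
show(p,['tape_mid'])
p=cam('top');show(p,['block_mid','stand_plate','tape_mid']);cv2.imwrite('pics/top2.png',p['color'][180:360,150:450].repeat(2,0).repeat(2,1))
plan([[.4885,.403,.09,3.065,.02],[.4885,.403,.0353,3.065,.01]])
```

```text
[0.4895 0.4033 0.1314] [3.1406e+00 1.5000e-03 3.0646e+00]
tape_mid 0.73 9662 ztop 60.4 rect top (array([490.5, 405.4]), array([33. , 50.5]), 85.5) all (array([493. , 406.4]), array([ 41.4, 100. ]), 87.0)
block_mid 0.85 661 ztop 57.1 rect top (array([499.9, 168.3]), array([17.4, 86.5]), 7.2) all (array([500.3, 169.2]), array([ 36.6, 101.4]), 7.1)
stand_plate 0.18 158 ztop 60.7 rect top (array([485.9, 390.2]), array([22.1, 51.5]), 59.3) all (array([483.8, 395.9]), array([34.2, 72.2]), 63.7)
tape_mid 0.69 159 ztop 60.9 rect top (array([472.1, 387.9]), array([15.1, 45.7]), 7.1) all (array([481.4, 394.8]), array([48.6, 55.6]), 36.7)
ROWS 9 [0, 0, 1.4, 0, 0, 0, 0, 0, 1.4, 0.001, 0.001, 0, 0.1, 0, 1.3, 0, 0, 0, 0, 0, 0.9, 0, 0, 0, 0, 0, 0.9, 0, 0, 0, 0, 0, 0.9, 0, 0, 0, 0, 0, 0.9, 0, 0, 0, 0, 0, 0.9, 0, 0, 0, 0, 0, 1, 0, 0, 0]
end [0.4883 0.4035 0.035 ] [3.1412e+00 3.0000e-04 3.0647e+00]
```

View pics/top2.png

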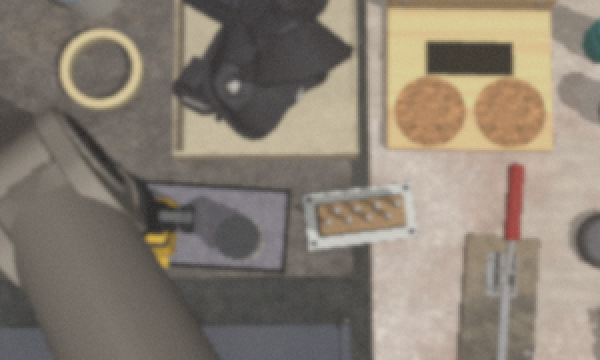

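Emit:
jog_arm(targets=[0, 0, 1.4, 0, 0, 0, 0, 0, 1.4, 0, 0, 0, 0.1, 0, 1.3, 0, 0, 0, 0, 0, 0.9, 0, 0, 0, 0, 0, 0.9, 0, 0, 0, 0, 0, 0.9, 0, 0, 0, 0, 0, 0.9, 0, 0, 0, 0, 0, 0.9, 0, 0, 0, 0, 0, 0.9, 0, 0, 0, 0, 0, 0, 0, 0, 0, 0, 0, 0, 0, 0, 0, 0, 0, 0, 0, 0, 0])

```text
t: 35.73
ee_pos: [0.4882, 0.4033, 0.035]
orientation: [3.141, 0.001, 3.065]
contact_force: [-0.4, 0.4, 1.3]
opening: 0.0594
finger_force: 0.0
```

Emit:
jog_arm(targets=[0, 0, 0, 0, 0, 0, 0, 0, 0, 0, 0, 0, 0, 0, 0, 0, 0, 0, 0, 0, 0, 0, 0, 0, 0, 0, 0, 0, 0, 0, 0, 0, 0, 0, 0, 0, 0, 0, 0, 0, 0, 0, 0, 0, 0, 0, 0, 0], gripper=0.2)

```text
t: 36.4
ee_pos: [0.4882, 0.4035, 0.0354]
orientation: [3.141, 0.001, 3.065]
contact_force: [0.1, -0.1, 5.7]
opening: 0.0316
finger_force: 36.4
```

Run:
```python
from h import *
s=status.get_state();print(s['ee_pos'].round(4),s['orientation'].round(4),s['opening'],s['finger_force'])
x,y,z=s['ee_pos']; f=.0442-.0351+z; print('place z',f)
plan([[x-.002,y,.12,3.065,.012],[.47,.40,.26,3.08,.025],[.60,.09,.26,3.095,.03],[.6305,.0855,.10,3.095,.026],[.6305,.0855,f+.006,3.095,.01]])
```

```text
[0.4882 0.4035 0.0354] [3.1408e+00 7.0000e-04 3.0649e+00] 0.031633684213732506 36.42023339867592
place z 0.04451486494654904
ROWS 20 [0, 0, -1.1, 0, 0, 0, 0, 0, -1.1, 0, 0, 0, 0, 0, -1, 0, 0, 0, 0, 0, -1.1, 0, 0, 0, 0, 0, -1, 0, 0, 0, 0.1, 0, -1.1, 0, 0, 0, 0, 0, -1, 0, 0, 0, 0.1, 0, -1.1, 0.001, 0.001, 0, 0.3, -0.1, -2.3, 0, 0, -0.003, 0.3, -0.1, -2.3, 0, 0, -0.002, 0.2, -0.1, -2.3, 0, 0, -0.003, 0.3, -0.1, -2.4, 0, 0, -0.002, 0.2, 0, -2.3, 0, 0, -0.003, 0.3, -0.1, -2.4, 0, 0, -0.002, -1.2, -2.5, 0, 0, 0, -0.001, -1.2, -2.5, 0, 0, 0, -0.001, -1.2, -2.5, 0, 0, 0, -0.001, -1.2, -2.5, 0, 0, 0, -0.001, -1.3, -2.5, 0, 0, 0, -0.001, -1.2, -2.5, 0, 0, 0, -0.001]
ROWS 18 [-1.2, -2.5, 0, 0, 0, -0.002, -1.2, -2.5, 0, 0, 0, -0.001, -1.3, -2.5, 0, 0, 0, -0.002, -1.2, -2.6, 0, 0, 0, -0.001, -1.3, -2.6, 0, 0, 0, -0.002, -1.2, -2.5, 0, 0, 0, -0.001, -0.4, 0, 2.3, 0, 0, 0, -0.4, -0.1, 2.3, 0, 0, 0, -0.5, 0, 2.3, 0, 0, 0, -0.4, -0.1, 2.3, 0, 0, 0, -0.5, 0, 2.3, 0, 0, 0, -0.4, -0.1, 2.3, 0, 0, 0, -0.5, 0, 2.2, 0, 0, 0, 0, 0, 1, 0, 0, 0, 0, 0, 1, 0, 0, 0, 0, 0, 1, 0, 0, 0, 0, 0, 1, 0, 0, 0, 0, 0, 1, 0, 0, 0]
end [0.6307 0.0856 0.0504] [-3.1414e+00 -3.0000e-04  3.0949e+00]
```

Emit:
jog_arm(targets=[0, 0, -1.1, 0, 0, 0, 0, 0, -1.1, 0, 0, 0, 0, 0, -1, 0, 0, 0, 0, 0, -1.1, 0, 0, 0, 0, 0, -1, 0, 0, 0, 0.1, 0, -1.1, 0, 0, 0, 0, 0, -1, 0, 0, 0, 0.1, 0, -1.1, 0.001, 0.001, 0, 0.3, -0.1, -2.3, 0, 0, -0.003, 0.3, -0.1, -2.3, 0, 0, -0.002, 0.2, -0.1, -2.3, 0, 0, -0.003, 0.3, -0.1, -2.4, 0, 0, -0.002, 0.2, 0, -2.3, 0, 0, -0.003, 0.3, -0.1, -2.4, 0, 0, -0.002, -1.2, -2.5, 0, 0, 0, -0.001, -1.2, -2.5, 0, 0, 0, -0.001, -1.2, -2.5, 0, 0, 0, -0.001, -1.2, -2.5, 0, 0, 0, -0.001, -1.3, -2.5, 0, 0, 0, -0.001, -1.2, -2.5, 0, 0, 0, -0.001])

```text
t: 38.07
ee_pos: [0.5339, 0.2441, 0.2606]
orientation: [-3.141, -0.001, 3.086]
contact_force: [0.1, -0.1, -1.5]
opening: 0.0315
finger_force: 35.8
```

Emit:
jog_arm(targets=[-1.2, -2.5, 0, 0, 0, -0.002, -1.2, -2.5, 0, 0, 0, -0.001, -1.3, -2.5, 0, 0, 0, -0.002, -1.2, -2.6, 0, 0, 0, -0.001, -1.3, -2.6, 0, 0, 0, -0.002, -1.2, -2.5, 0, 0, 0, -0.001, -0.4, 0, 2.3, 0, 0, 0, -0.4, -0.1, 2.3, 0, 0, 0, -0.5, 0, 2.3, 0, 0, 0, -0.4, -0.1, 2.3, 0, 0, 0, -0.5, 0, 2.3, 0, 0, 0, -0.4, -0.1, 2.3, 0, 0, 0, -0.5, 0, 2.2, 0, 0, 0, 0, 0, 1, 0, 0, 0, 0, 0, 1, 0, 0, 0, 0, 0, 1, 0, 0, 0, 0, 0, 1, 0, 0, 0, 0, 0, 0, 0, 0, 0, 0, 0, 0, 0, 0, 0, 0, 0, 0, 0, 0, 0])

```text
t: 39.73
ee_pos: [0.6309, 0.0854, 0.0608]
orientation: [-3.141, 0.0, 3.095]
contact_force: [-0.1, 0.1, -1.7]
opening: 0.0314
finger_force: 35.7
```

Need z 0.0445: 16 mm down.

Emit:
jog_arm(targets=[0, 0, 0.7, 0, 0, 0, 0, 0, 0.5, 0, 0, 0, 0, 0, 0.3, 0, 0, 0, 0, 0, 0.1, 0, 0, 0, 0, 0, 0, 0, 0, 0, 0, 0, 0, 0, 0, 0, 0, 0, 0, 0, 0, 0])

```text
t: 40.32
ee_pos: [0.6301, 0.0853, 0.0444]
orientation: [-3.141, -0.002, 3.095]
contact_force: [-2.7, 0.7, 5.5]
opening: 0.0314
finger_force: 36.5
```

Emit:
jog_arm(targets=[0, 0, 0.1, 0, 0, 0, 0, 0, 0, 0, 0, 0, 0, 0, 0, 0, 0, 0])

```text
t: 40.57
ee_pos: [0.6302, 0.0853, 0.0444]
orientation: [-3.141, -0.002, 3.095]
contact_force: [-4.2, 0.2, 11.9]
opening: 0.0316
finger_force: 37.3
```

Emit:
jog_arm(targets=[0, 0, 0, 0, 0, 0, 0, 0, 0, 0, 0, 0, 0, 0, 0, 0, 0, 0, 0, 0, 0, 0, 0, 0, 0, 0, 0, 0, 0, 0], gripper=0.7)

```text
t: 40.98
ee_pos: [0.6303, 0.0852, 0.0426]
orientation: [-3.14, -0.001, 3.095]
contact_force: [-0.2, -0.5, -0.8]
opening: 0.0595
finger_force: 0.0
```

Run:
```python
from h import *
s=status.get_state();print(s['ee_pos'].round(4),s['opening'],s['finger_force'])
x,y,_=s['ee_pos']
plan([[x-.001,y,.12,3.095,.015],[.60,.09,.25,3.095,.03],[.46,.30,.25,3.085,.035],[.4747,.31,.11,3.085,.03]],ang=.1)
```

```text
[0.6303 0.0852 0.0426] 0.059492713458313015 0.0
ROWS 20 [0, 0, -1.3, 0, 0, 0, 0, 0, -1.3, 0, 0, 0, 0, 0, -1.3, 0, 0, 0, 0, 0, -1.3, 0, 0, 0, 0.1, 0, -1.3, -0.001, -0.001, 0, 0, 0, -1.2, 0, 0, 0, 0.6, 0.1, -2.6, 0, 0, 0, 0.6, 0.1, -2.6, 0, 0, 0, 0.6, 0, -2.6, 0, 0, 0, 0.6, 0.1, -2.6, 0, 0, 0, 0.6, 0, -2.6, 0, 0, 0, 1.9, 2.5, 0, 0, 0, 0.001, 1.9, 2.5, 0, 0, 0, 0.001, 1.9, 2.6, 0, 0, 0, 0.001, 1.9, 2.5, 0, 0, 0, 0.001, 1.8, 2.6, 0, 0, 0, 0.001, 1.9, 2.5, 0, 0, 0, 0.002, 1.8, 2.5, 0, 0, 0, 0.001, 1.9, 2.6, 0, 0, 0, 0.002, -0.3, 0.2, 2.8, 0, 0, 0]
ROWS 4 [-0.3, 0.2, 2.8, 0, 0, 0, -0.3, 0.2, 2.8, 0, 0, 0, -0.3, 0.2, 2.8, 0, 0, 0, -0.2, 0.3, 2.8, 0, 0, 0]
end [0.4746 0.3103 0.1096] [-3.1414e+00 -1.0000e-04  3.0849e+00]
```

Full opening is set only once well clear of the tape, with the second call.

Emit:
jog_arm(targets=[0, 0, -1.3, 0, 0, 0, 0, 0, -1.3, 0, 0, 0, 0, 0, -1.3, 0, 0, 0, 0, 0, -1.3, 0, 0, 0, 0.1, 0, -1.3, 0, 0, 0, 0, 0, -1.2, 0, 0, 0, 0.6, 0.1, -2.6, 0, 0, 0, 0.6, 0.1, -2.6, 0, 0, 0, 0.6, 0, -2.6, 0, 0, 0, 0.6, 0.1, -2.6, 0, 0, 0, 0.6, 0, -2.6, 0, 0, 0, 1.9, 2.5, 0, 0, 0, 0.001, 1.9, 2.5, 0, 0, 0, 0.001, 1.9, 2.6, 0, 0, 0, 0.001, 1.9, 2.5, 0, 0, 0, 0.001, 1.8, 2.6, 0, 0, 0, 0.001, 1.9, 2.5, 0, 0, 0, 0.002, 1.8, 2.5, 0, 0, 0, 0.001, 1.9, 2.6, 0, 0, 0, 0.002])

```text
t: 42.57
ee_pos: [0.4593, 0.301, 0.251]
orientation: [-3.141, -0.0, 3.084]
contact_force: [0.2, 0.5, 0.1]
opening: 0.0597
finger_force: 0.0
```

Emit:
jog_arm(targets=[-0.3, 0.2, 2.3, 0, 0, 0, -0.3, 0.2, 2.3, 0, 0, 0, -0.3, 0.2, 2.3, 0, 0, 0, -0.3, 0.2, 2.3, 0, 0, 0, -0.2, 0.2, 2.3, 0, 0, 0, 0, 0, 0, 0, 0, 0, 0, 0, 0, 0, 0, 0, 0, 0, 0, 0, 0, 0], gripper=1)

```text
t: 43.23
ee_pos: [0.4753, 0.3096, 0.1365]
orientation: [3.141, 0.001, 3.085]
contact_force: [0.5, -0.4, -0.2]
opening: 0.0852
finger_force: 0.0
```

Run:
```python
from h import *
p=cam('wrist');s=p['st'];print(s['ee_pos'].round(4),s['orientation'].round(4),s['opening'])
show(p,['jar_mid'])
p=cam('top');show(p,['tape_mid'])
plan([[.4747,.3098,.09,3.085,.02],[.4747,.3098,.0365,3.085,.01]])
```

```text
[0.4753 0.3096 0.1365] [3.1413e+00 7.0000e-04 3.0847e+00] 0.08515070837411028
jar_mid 0.7 10281 ztop 75.7 rect top (array([474.4, 310.9]), array([45.6, 45.6]), 4.1) all (array([489.3, 308.6]), array([81.4, 63.1]), 3.4)
tape_mid 0.81 497 ztop 71.1 rect top (array([631.7,  87.7]), array([31.9, 49.8]), 88.2) all (array([623.5,  87.8]), array([38.2, 79.9]), 78.5)
ROWS 9 [0, 0, 1.6, 0, 0, 0, 0, 0, 1.5, 0, 0.001, 0, 0.1, 0, 1.6, 0.001, 0, 0, 0, 0, 0.9, 0, 0, 0, 0, 0, 0.9, 0, 0, 0, 0, 0, 0.9, 0, 0, 0, 0, 0, 0.9, 0, 0, 0, 0, 0, 0.9, 0, 0, 0, 0, 0, 0.8, 0, 0, 0]
end [0.4744 0.3099 0.0365] [-3.1416e+00  1.0000e-04  3.0847e+00]
```

Emit:
jog_arm(targets=[0, 0, 1.6, 0, 0, 0, 0, 0, 1.5, 0, 0, 0, 0.1, 0.1, 1.6, 0, 0, 0, 0, 0, 0.9, 0, 0, 0, 0, 0, 0.9, 0, 0, 0, 0, 0, 0.9, 0, 0, 0, 0, 0, 0.9, 0, 0, 0, 0, 0, 0.9, 0, 0, 0, 0, 0, 0.8, 0, 0, 0, 0, 0, 0, 0, 0, 0, 0, 0, 0, 0, 0, 0, 0, 0, 0, 0, 0, 0])

```text
t: 44.43
ee_pos: [0.4739, 0.3104, 0.0351]
orientation: [-3.141, -0.0, 3.085]
contact_force: [-0.0, -0.4, -0.2]
opening: 0.0851
finger_force: 0.0
```

Emit:
jog_arm(targets=[0, 0, 0, 0, 0, 0, 0, 0, 0, 0, 0, 0, 0, 0, 0, 0, 0, 0, 0, 0, 0, 0, 0, 0, 0, 0, 0, 0, 0, 0, 0, 0, 0, 0, 0, 0, 0, 0, 0, 0, 0, 0, 0, 0, 0, 0, 0, 0, 0, 0, 0, 0, 0, 0], gripper=0.4)

```text
t: 45.18
ee_pos: [0.4739, 0.3103, 0.0355]
orientation: [-3.141, -0.0, 3.085]
contact_force: [-1.1, -1.9, 5.3]
opening: 0.0505
finger_force: 37.4
```

Run:
```python
from h import *
s=status.get_state();print(s['ee_pos'].round(4),s['orientation'].round(4),s['opening'],s['finger_force'])
x,y,z=s['ee_pos']; print('place z',z+.009)
plan([[x,y,.12,3.085,.012],[.47,.30,.26,3.09,.025],[.60,.0,.26,3.11,.03],[.6235,-.0113,.10,3.11,.026],[.6235,-.0113,z+.024,3.11,.01]])
```

```text
[0.4739 0.3103 0.0355] [-3.1410e+00 -3.0000e-04  3.0847e+00] 0.05053330715230675 37.38266026368365
place z 0.044510373224928915
ROWS 20 [0, 0, -1.1, 0, 0, 0, 0, 0, -1, 0, 0, 0, 0, 0, -1.1, 0, 0, 0, 0, 0, -1, 0, 0, 0, 0, 0, -1.1, 0, 0, 0, 0, 0, -1, 0, 0, 0, 0, 0, -1.1, 0, 0, 0, 0, 0, -1, -0.001, 0, 0, 0.1, -0.2, -2.3, 0, 0, -0.001, 0, -0.2, -2.3, 0, 0, -0.001, 0.1, -0.2, -2.4, 0, 0, -0.001, 0, -0.2, -2.3, 0, 0, -0.001, 0.1, -0.1, -2.4, 0, 0, -0.001, 0, -0.2, -2.3, 0, 0, 0, -1.3, -2.7, 0, 0, 0, -0.002, -1.3, -2.7, 0, 0, 0, -0.002, -1.3, -2.7, 0, 0, 0, -0.002, -1.3, -2.7, 0, 0, 0, -0.002, -1.3, -2.6, 0, 0, 0, -0.002, -1.3, -2.7, 0, 0, 0, -0.002]
ROWS 17 [-1.3, -2.7, 0, 0, 0, -0.002, -1.3, -2.6, 0, 0, 0, -0.002, -1.3, -2.7, 0, 0, 0, -0.001, -1.3, -2.6, 0, 0, 0, -0.002, -1.2, -2.7, -0.1, 0, 0, -0.001, -0.3, -0.1, 2.3, 0, 0, 0, -0.3, -0.2, 2.3, 0, 0, 0, -0.4, -0.1, 2.3, 0, 0, 0, -0.3, -0.2, 2.3, 0, 0, 0, -0.4, -0.1, 2.3, 0, 0, 0, -0.3, -0.2, 2.3, 0, 0, 0, -0.4, -0.1, 2.2, 0, 0, 0, 0, 0, 0.8, 0, 0, 0, 0, 0, 0.8, 0, 0, 0, 0, 0, 0.8, 0, 0, 0, 0, 0, 0.8, 0, 0, 0, 0, 0, 0.9, 0, 0, 0]
end [ 0.6235 -0.0109  0.0593] [ 3.1412e+00 -3.0000e-04  3.1097e+00]
```

Emit:
jog_arm(targets=[0, 0, -1.1, 0, 0, 0, 0, 0, -1, 0, 0, 0, 0, 0, -1.1, 0, 0, 0, 0, 0, -1, 0, 0, 0, 0, 0, -1.1, 0, 0, 0, 0, 0, -1, 0, 0, 0, 0, 0, -1.1, 0, 0, 0, 0, 0, -1, 0, 0, 0, 0.1, -0.2, -2.3, 0, 0, -0.001, 0, -0.2, -2.3, 0, 0, -0.001, 0.1, -0.2, -2.4, 0, 0, -0.001, 0, -0.2, -2.3, 0, 0, -0.001, 0.1, -0.1, -2.4, 0, 0, -0.001, 0, -0.2, -2.3, 0, 0, 0, -1.3, -2.7, 0, 0, 0, -0.002, -1.3, -2.7, 0, 0, 0, -0.002, -1.3, -2.7, 0, 0, 0, -0.002, -1.3, -2.7, 0, 0, 0, -0.002, -1.3, -2.6, 0, 0, 0, -0.002, -1.3, -2.7, 0, 0, 0, -0.002])

```text
t: 46.85
ee_pos: [0.5406, 0.1339, 0.2596]
orientation: [-3.141, -0.001, 3.102]
contact_force: [0.5, 0.1, -3.1]
opening: 0.0507
finger_force: 37.2
```

Emit:
jog_arm(targets=[-1.3, -2.7, 0, 0, 0, -0.002, -1.3, -2.6, 0, 0, 0, -0.002, -1.3, -2.7, 0, 0, 0, -0.001, -1.3, -2.6, 0, 0, 0, -0.002, -1.2, -2.7, -0.1, 0, 0, -0.001, -0.3, -0.1, 2.3, 0, 0, 0, -0.3, -0.2, 2.3, 0, 0, 0, -0.4, -0.1, 2.3, 0, 0, 0, -0.3, -0.2, 2.3, 0, 0, 0, -0.4, -0.1, 2.3, 0, 0, 0, -0.3, -0.2, 2.3, 0, 0, 0, -0.4, -0.1, 2.2, 0, 0, 0, 0, 0, 0.8, 0, 0, 0, 0, 0, 0.8, 0, 0, 0, 0, 0, 0.8, 0, 0, 0, 0, 0, 0.8, 0, 0, 0, 0, 0, 0.9, 0, 0, 0, 0, 0, 0, 0, 0, 0, 0, 0, 0, 0, 0, 0, 0, 0, 0, 0, 0, 0])

```text
t: 48.52
ee_pos: [0.6236, -0.011, 0.0595]
orientation: [-3.141, -0.0, 3.11]
contact_force: [0.8, -0.7, -2.7]
opening: 0.0508
finger_force: 37.1
```

Emit:
jog_arm(targets=[0, 0, 0.6, 0, 0, 0, 0, 0, 0.5, 0, 0, 0, 0, 0, 0.3, 0, 0, 0, 0, 0, 0.1, 0, 0, 0, 0, 0, 0, 0, 0, 0, 0, 0, 0, 0, 0, 0, 0, 0, 0, 0, 0, 0])

```text
t: 49.1
ee_pos: [0.6229, -0.0109, 0.0446]
orientation: [-3.141, -0.002, 3.11]
contact_force: [-3.6, 0.1, 4.9]
opening: 0.0503
finger_force: 38.0
```

Emit:
jog_arm(targets=[0, 0, 0.1, 0, 0, 0, 0, 0, 0, 0, 0, 0, 0, 0, 0, 0, 0, 0])

```text
t: 49.35
ee_pos: [0.6229, -0.0109, 0.0445]
orientation: [-3.141, -0.002, 3.11]
contact_force: [-6.0, 0.7, 12.3]
opening: 0.0507
finger_force: 38.7
```

Emit:
jog_arm(targets=[0, 0, 0, 0, 0, 0, 0, 0, 0, 0, 0, 0, 0, 0, 0, 0, 0, 0, 0, 0, 0, 0, 0, 0, 0, 0, 0, 0, 0, 0], gripper=0.9)

```text
t: 49.77
ee_pos: [0.6232, -0.011, 0.0428]
orientation: [-3.14, -0.001, 3.11]
contact_force: [0.2, -0.1, 0.1]
opening: 0.0769
finger_force: 0.0
```

Emit:
jog_arm(targets=[0, 0, -1, 0, 0, 0, 0, 0, -1, 0, 0, 0, 0, 0, -1.2, 0, 0, 0, 0, 0, -1.2, 0, 0, 0, 0, 0, -1.5, 0, 0, 0, 0, 0, -1.5, 0, 0, 0, 0, 0, -2.5, 0, 0, 0, 0, 0, -2.5, 0, 0, 0, 0, 0, -2.5, 0, 0, 0, 0.8, 0.6, -2.5, 0, 0, 0, 1, 1, -2.5, 0, 0, 0, 1, 1, -2.5, 0, 0, 0, 1, 1, -2.5, 0, 0, 0, 1, 1, -2, 0, 0, 0, 0, 0, 0, 0, 0, 0, 0, 0, 0, 0, 0, 0, 0, 0, 0, 0, 0, 0])

```text
t: 51.18
ee_pos: [0.5767, 0.0362, 0.3123]
orientation: [-3.14, -0.001, 3.109]
contact_force: [0.4, -0.7, -0.5]
opening: 0.077
finger_force: 0.0
```

Run:
```python
from h import *
p=cam('wrist');s=p['st'];print(s['ee_pos'].round(4),s['contact_force'],s['finger_force'])
cv2.imwrite('pics/w7.png',p['color']);show(p,['jar_mid','tape_mid','block_mid'])
p=cam('scene');show(p,['block_mid','tape_mid'])
for l in('wheel','pliers'):
    t=T(p)
    for r in imaging.recognise(l,p)[:2]: print(l,round(r['p'],2),(t[:3,:3]@r['point']+t[:3,3]).round(3))
```

```text
[0.5767 0.0362 0.3123] [ 0.43324916 -0.67008086 -0.54414556] 0.0
jar_mid 0.9 3208 ztop 84.9 rect top (array([623.6,  -9.3]), array([45.7, 44.8]), 77.4) all (array([621.5,  -9.1]), array([48.8, 48.9]), 36.5)
jar_mid 0.62 3861 ztop 72.8 rect top (array([ 622.5, -142.6]), array([45.4, 45.6]), 55.5) all (array([ 635.1, -161.2]), array([54.9, 97.2]), 31.7)
jar_mid 0.58 1033 ztop 72.6 rect top (array([634.6, -81.5]), array([  9.7, 203.3]), 45.7) all (array([655.2, -94.3]), array([ 19.9, 250.2]), 42.3)
tape_mid 0.66 3227 ztop 69.4 rect top (array([632.2,  87.8]), array([33.1, 50.5]), 86.7) all (array([633.6,  87.4]), array([98.9, 38.9]), 4.1)
tape_mid 0.43 30695 ztop 61.1 rect top (array([685. ,  36.7]), array([199.7, 155.2]), 88.7) all (array([691.3,  38.2]), array([232.5, 226.5]), 88.3)
block_mid 0.86 4921 ztop 57.5 rect top (array([501.5, 169.5]), array([18.3, 86.7]), 6.1) all (array([501.1, 176.2]), array([ 39.2, 112.9]), 6.4)
block_mid 0.66 488 ztop 56.4 rect top (array([502.7, 159.3]), array([18.5, 80.6]), 5.5) all (array([499.2, 189.3]), array([ 34.9, 151.1]), 6.8)
tape_mid 0.66 634 ztop 70.2 rect top (array([633.8,  80.8]), array([36.2, 52.8]), 77.4) all (array([630.7, 117.4]), array([108.,  80.]), 81.0)
wheel 0.8 [ 0.472 -0.126  0.018]
pliers 0.54 [0.544 0.517 0.008]
```

View pics/w7.png

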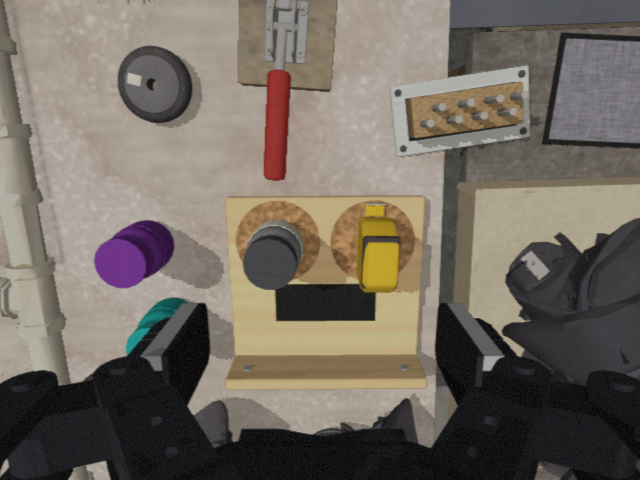

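The jar at (273,255) and tape at (379,250) stand within 3 mm of where they started. The block sits on the inlay at (465,110), and the gripper is clear of everything.

```bash
python3 -c "
from bench import job; print(job.finish_job())"
```

```text
the job is handed in; nothing more can be done
None
```

I handed the job in at about 51 s of the 128 s: the bit block stands on the plate inlay within about 2 mm of its middle, and the jar and tape measure are upright on the caddy within about 3 mm of their start, as measured from the cameras; the verdict itself was not reported.

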